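# Prove the mixer drive dead, index its shaft flat and hold the collar on it

### The job

The cordless mixer drive clamped on the bench has had its battery taken off: prove it dead by squeezing its sprung lever trigger fully home against the grip and letting it spring back before you turn the shaft. Then pinch the upright shaft, feel for its set-screw flat and turn the shaft with your fingers until the flat faces the small index tab on the housing. Last, fetch the collar that has the set screw (not the plain ring), lower it over the shaft with its screw square to the flat, and finish still holding it there, level and about 8 mm clear of the housing face, leaving everything else where it stands.

Things in the scene. Friction and masses are not known exactly. Their poses are not given: they have to be found in the camera images.
- drive: Grey mixer drive, fixed on an aluminium plate (90 x 255 x 8 mm). Origin on the worktop below the shaft axis; z up. Round housing, radius 32 mm, ending in a flat round face (radius 24 mm) 100 mm up, from which the shaft stands. The black grip runs level along +y to a block 46 mm wide at y = 179 to 201 mm, top 87 mm up. Index tab and lever trigger are on the -x side.
- grip: Black grip of the drive, a level bar 30 mm (x) by 155 mm (y) by 36 mm (z), fixed. Origin at its centre, 105 mm along the drive's +y from the shaft axis and 62 mm above the worktop; axes as the drive's. The lever trigger stands off its -x side; the +x side is free.
- trigger (a joint): Grey lever along the grip's -x side, 90 mm long, 22 mm high, centred 62 mm up. Hinges on a vertical pin at drive x = -21, y = 48 mm; its free end stands off the grip. 0 rad at rest, 0.18 fully home (stop); sprung back. At y = 120 mm of the drive, lever plus grip measure 54 mm across at rest, 41 mm squeezed (grip's far side at x = +15); about 3 N to start, 6 N fully home.
- trigger_pad (a point): Point on the outer face of the lever trigger, about 75 mm from its hinge pin, at mid height; moves with the lever.
- shaft (a joint): Turn of the upright steel shaft, rad: 0 with its flat facing the index tab (-x of the drive), growing anticlockwise seen from above; starts at 0.6 to 1.5. Light friction (0.03 N m); stays where left. 20 mm diameter, 50 mm tall above the face, tip chamfered 2.5 mm. Flat on one side from 4 mm above the face to the tip: 16.5 mm across it, up to 20 mm elsewhere.
- shaft_base (a point): Point on the shaft axis level with the housing face, 100 mm above the worktop; turns with the shaft. Its -x axis points squarely out of the flat, z up.
- shaft_flat (a point): Centre of the flat, 6.5 mm from the shaft axis, 30 mm above the housing face; turns with the shaft.
- index_tab (a point): Top of the small steel index tab on the rim of the housing, 30 mm from the shaft axis on the -x side of the drive, 99 mm above the worktop.
- collar: Loose steel collar lying flat, 43 mm outside, 20 mm high, bore 24 mm, about 90 g. A steel cap-head set screw (8 mm head) stands 7 mm out of its side at -x, at mid height; its tip reaches into the bore to 8.8 mm from the axis, so the collar goes down the shaft only with the screw over the flat. Origin: centre of its underside; z up.
- set_screw (a point): Outer end of the collar's set screw, 28.5 mm from the collar's axis on its -x side, 10 mm above its underside.
- spacer: Plain loose steel spacer ring, same diameter as the collar but only 12 mm high and without a screw. To be left alone. Origin at the centre of its underside.
- hex_driver: Bystander: small hex driver with orange handle, 108 mm long, lying on the worktop.
- marker_pen: Bystander: marker pen, 128 mm long, lying on the worktop.
- vial: Bystander: glass vial with red cap, 22 mm across, 46 mm high, standing.
- beaker: Bystander: small glass beaker, 45 mm across, 58 mm high, standing.
There are look-alikes about, which are no part of the job. Leave any blue or pink look-alike of the collar alone.

How it is judged:
On the way, in this order (a step that is already met when the one before it is completed fails the run):
1. the trigger is squeezed fully home between the fingers, the shaft not yet turned (value of joint trigger above 0.155 rad and contact force between the fingers and trigger above 1 N and contact force between the fingers and grip above 1 N and value of joint shaft above 0.45 rad), for 0.1 s.
2. the trigger is let go and has sprung back, the shaft not yet turned (value of joint trigger below 0.02 rad and contact force between the fingers and trigger below 0.1 N and value of joint shaft above 0.45 rad), for 0.1 s.
3. the fingers pinch the shaft and have turned its flat to the index tab (value of joint shaft between -0.2 and 0.2 rad and contact force between the fingers and shaft above 1 N), for 0.2 s.
At the end, for the whole second after the job is handed in: The fingers hold the collar at rest (more than 2 N) round the shaft, level within 7 degrees, its underside 3 to 13 mm above the housing face, its set screw over the flat within about 15 degrees, the flat still facing the index tab within 14 degrees, and the trigger released (value of joint shaft between -0.25 and 0.25 rad and value of joint trigger below 0.02 rad and x of set_screw in the frame of shaft_base below -0.015 m and y of set_screw in the frame of shaft_base between -0.0075 and 0.0075 m and horizontal distance between collar and shaft_base below 0.005 m and z of collar in the frame of shaft_base between 0.003 and 0.013 m and angle between collar's own z axis and vertical below 0.12 rad and contact force between the fingers and collar above 2 N and linear speed of collar below 0.02 m/s); the arm keeps its last pose, push and grip.
It fails at once if a bystander is disturbed (moved more than 25 mm): plain ring, hex driver, marker pen, vial or beaker (distance of any of spacer, hex_driver, marker_pen, vial, beaker from where it was at the start of the episode above 0.025 m).
It also fails if it takes over 64 s, if anything falls off the work surface, if the arm or the gripper's body presses on something with over 40 N, if the wrist force passes 120 N, or if a joint passes its speed limit or range.

### The arm

A 6-joint arm with a two-finger parallel gripper is mounted at the origin on a cart in front of the work surface, level with it; the furniture and walls round the work are solid. World frame = base frame: x ahead of the robot, y to its left, z up, the work surface at z = 0. Lengths are in m, angles in rad, forces in N, time in s.
With the tool pointing down it reaches from about 0.25 to 0.8 m from the base axis. Payload 8.5 kg.
Tool frame: the origin (TCP) lies between the finger pads; the fingertips stand 19 mm ahead of it and the grasp point (between the pads) is the TCP; z points along the fingers, y is the line along which they close (so a half turn about z gives the same grasp; the last joint's range is limited). The gripper opens to 85 mm and grips with 20 to 120 N. Pads are 22 mm wide; open, the fingers measure 114 mm over their backs; the gripper's body (76 mm by 85 mm) begins 54 mm behind the grasp point. The pads swing forward as they close: fully open they stand 13 mm farther back than shut.
Start: joints at [1.314, 0.238, -0.013, 1.319, 0, 1.571], TCP at [0.133, 0.508, 0.25] pointing down, gripper open.
Joint ranges: [-2.66, 2.66], [-1.03, 1.9], [-1.14, 1.46], [-1.82, 2.27], [-1.45, 1.34], [-3.14, 3.14]. Speed limits (rad/s): [2.22, 2.22, 2.79, 3.14, 3.14, 3.14].

### API

Orientations are given as [roll, pitch, yaw] about the fixed x, y, z axes, in that order (R = Rz(yaw) Ry(pitch) Rx(roll)).
In Python, from plant import telemetry, vision, robot, models gives the robot as it stands. The module is installed in compiled form; this text tells all that it offers.
- The arm moves only by the tool play_rows, never from a script. Its argument "moves" is a list of rows, each an object of numbers: "tx", "ty", "tz": the shift along the tool's x, y, z as a fraction of full scale; "ax", "ay", "az": the turn, a rotation vector about the tool's x, y, z as a fraction of full scale; "hand": the opening, from -1 (shut) to 1 (fully open). In form: [{"tx": .., "ty": .., "tz": .., "ax": .., "ay": .., "az": .., "hand": ..}, ...]. A call has 1 to 12 rows; each row shifts and turns the commanded pose from where the row before left it, along the tool's axes as they then stand; what a row does not reach is not made up. Full scale, the value 1, is 30 cm for a shift and 0.5 rad for a turn. A row lasts 1/12 s, in which the tool goes at most 41.7 mm and 7.16 degrees, less where a joint would pass 70% of its speed; a pose out of reach is approached as far as the arm can. A call with a number of a shift or a turn outside -1 to 1 is refused whole. A call with a gripper value outside its range is refused whole. The fingers move at their own pace and stop on an object; the grip force is fixed at half the most. Time passes only in rows, so rows that do not move let the fingers close. It gives the time, the measured TCP pose, the force, the opening and the grip force at its end, in the units of the state.
- telemetry.get_obs(): the state, without advancing time (a new reading comes with each control period).
- vision.get_image(name): name is "side" or "top"; returns (picture, depth): 384x512x3 uint8, red, green, blue; 384x512 float32, m along the optical axis (not along the pixel's ray), 0 where there is no reading.
- vision.camera_info(name): a dict with "fx", "fy", "cx", "cy" (pixels), "extrinsics" (4x4, takes a point from camera to world coordinates). Camera axes: x right, y up, looking along -z (the intrinsics and any distortion apply to the point x, -y, -z); pixel columns grow to the right and rows downward; lengths in m; the calibration is good to about 2 mm. A picture is of the moment at which its call begins. camera_info takes no time and is no camera call.
- robot.hand_in(): hands the job in; it is judged then, once.
Trained networks look in the newest picture that a camera, given by its name, has taken for a name from the list of things; names that differ only in an ending like _2 or _b are one class to them, and where a whole thing is asked for, a point or a joint stands for the part that bears it (a point fixed in the world has none). Each returns a list of dicts, best first, with "conf" (0 to 1); they miss things now and then, are a little off and sometimes report something else, mostly with a low value. They report only what shows in the picture. A call takes as long as a camera call. They do not tell look-alikes from the thing itself.
- models.silhouettes(thing, camera): "mask" (384x512 bool, what is visible of it) and "bbox" ([left, top, width, height] in pixels, round what is visible of it).
- models.tip_of(thing, camera): "point" ([column, row] in pixels: a listed point, or the origin of a listed thing).
The state is a dict: "time": time; "joints": joint angles; "qvel": joint speeds; "tau": joint torques, N m; "tool_pos": TCP position; "ee_rot": TCP orientation; "force": force on the tool from outside, world axes, zero at the start; "torque": the same for the moment, N m; "gripper_width": finger opening in m; "grip_force": force on a finger pad.
Only numpy, scipy, OpenCV 4.12 (cv2) and the standard library are available. Lean on these libraries where they do the work, as an engineer would, in place of code of your own. Each camera call takes 0.05 s, during which the arm holds its last target. There are 200 camera calls.

## Working session

There is one attempt and no reset: what is moved stays moved. The work goes in short steps, Python scripts to look and compute and a tool call to move; the robot and the scene stay as the last step left them, time stands still between calls to the robot, and variables do not carry over. Pictures are saved under pics/ and viewed, at most 10 in all, crops included, and the job is handed in when it is done.

Besides the shell and the picture viewer there is one more tool, called after "Request:" as a command line: name --argument value ..., lists and objects as JSON in quotes. play_rows: Moves the arm, as the interface text tells. Its arguments: {"type":"object","properties":{"moves":{"type":"array","items":{"type":"object","properties":{"tx":{"type":"number","minimum":-1,"maximum":1},"ty":{"type":"number","minimum":-1,"maximum":1},"tz":{"type":"number","minimum":-1,"maximum":1},"ax":{"type":"number","minimum":-1,"maximum":1},"ay":{"type":"number","minimum":-1,"maximum":1},"az":{"type":"number","minimum":-1,"maximum":1},"hand":{"type":"number"}}}}},"required":["moves"]}

```bash
mkdir -p pics
cat > h.py <<'E'
import numpy as np, cv2
from plant import telemetry, vision, robot, models
def world(cam,px,d):
    K=vision.camera_info(cam); px=np.atleast_2d(px).astype(float); d=np.atleast_1d(d)
    x=(px[:,0]-K['cx'])/K['fx']*d; y=(px[:,1]-K['cy'])/K['fy']*d
    return (np.c_[x,-y,-d,np.ones(len(d))]@np.array(K['extrinsics']).T)[:,:3]
def at_z(cam,px,z):
    a=world(cam,px,1.)[0]; o=np.array(vision.camera_info(cam)['extrinsics'])[:3,3]
    return o+(a-o)*(z-o[2])/(a[2]-o[2])
def save(cam,name,box=None,s=1):
    im,d=vision.get_image(cam); c=im
    if box: c=im[box[1]:box[3],box[0]:box[2]]
    cv2.imwrite('pics/'+name,cv2.resize(c[:,:,::-1],None,fx=s,fy=s,interpolation=cv2.INTER_CUBIC)); return im,d
E
python3 - <<'E'
from h import *
np.set_printoptions(precision=4,suppress=True)
o=telemetry.get_obs(); print(o)
ims={c:save(c,c+'0.png',s=1.5) for c in('top','side')}
ims={c:ims[c] for c in ims}
for c in('top','side'):
    K=vision.camera_info(c); print(c,{k:v for k,v in K.items()})
Z={'shaft_base':.1,'shaft_flat':.13,'index_tab':.099,'trigger_pad':.062,'collar':0,'set_screw':.01,'grip':.062,'spacer':0,'drive':0,'hex_driver':.01,'vial':0,'beaker':0,'marker_pen':.006}
for c in('top','side'):
  for t,z in Z.items():
    try:
      for r in models.tip_of(t,c)[:4]:
        print(c,t,round(r['conf'],2),np.round(r['point'],1),at_z(c,r['point'],z))
    except Exception as e: print(c,t,e)
E
```

```text
{'time': 0.0, 'joints': array([ 1.314 ,  0.2388, -0.0143,  1.3192,  0.    ,  1.5708]), 'qvel': array([-0.0017, -0.0025, -0.0003,  0.0004, -0.0013, -0.0004]), 'tau': array([ -0.0018, -53.8774,  34.6434,   0.0185,  -0.0003,   0.    ]), 'tool_pos': array([0.1332, 0.5074, 0.2497]), 'ee_rot': array([-3.1402, -0.    ,  2.8848]), 'force': array([-0.3097,  0.5704, -0.2387]), 'torque': array([0.0133, 0.0345, 0.0097]), 'grip_force': 0.0, 'gripper_width': 0.08550236145594697}
top {'fx': 490.82272720167424, 'fy': 490.82272720167424, 'cx': 253.32582085174673, 'cy': 181.30767973558542, 'extrinsics': array([[ 0.0166,  0.9818, -0.1892,  0.2533],
       [-0.9999,  0.017 ,  0.0004,  0.0376],
       [ 0.0036,  0.1891,  0.9819,  1.4341],
       [ 0.    ,  0.    ,  0.    ,  1.    ]])}
side {'fx': 362.57967536963787, 'fy': 362.57967536963787, 'cx': 253.09564590884767, 'cy': 194.5033754244417, 'extrinsics': array([[-0.994 ,  0.0534, -0.0955,  0.4181],
       [-0.1088, -0.3854,  0.9163,  0.9486],
       [ 0.0121,  0.9212,  0.3889,  0.5022],
       [ 0.    ,  0.    ,  0.    ,  1.    ]])}
top shaft_base 0.59 
[... 1913 characters left out ...]
0.4328 0.3433 0.    ]
side set_screw 0.83 [327.5 324.3] [0.3305 0.3984 0.01  ]
side set_screw 0.81 [274.3 337.8] [0.4288 0.4446 0.01  ]
side set_screw 0.78 [288.9 300.7] [0.4045 0.3392 0.01  ]
side grip 0.58 [249.9 217.3] [0.5176 0.0709 0.062 ]
side spacer 0.59 [266.4 194.2] [ 0.4947 -0.2439  0.    ]
side spacer 0.44 [272.6 304.4] [0.4376 0.3427 0.    ]
side drive 0.62 [254.8 221.2] [ 0.5137 -0.0284  0.    ]
side hex_driver 0.6 [299.7 217. ] [ 0.3788 -0.055   0.01  ]
side hex_driver 0.21 [256.5 179. ] [ 0.5428 -0.3668  0.01  ]
side vial 0.45 [250.8 184.1] [ 0.5613 -0.335   0.    ]
side vial 0.25 [252.  182.7] [ 0.5584 -0.3504  0.    ]
side marker_pen 0.51 [319.4 273.8] [0.3355 0.2299 0.006 ]
```

View pics/top0.png

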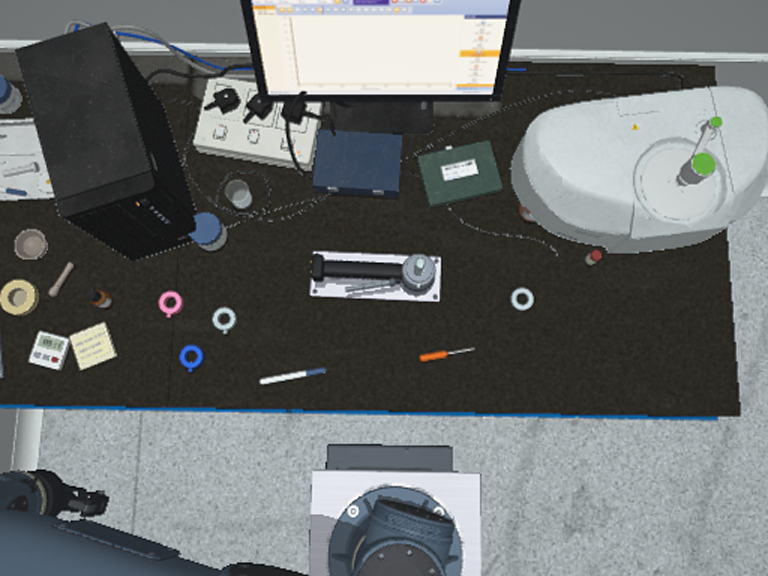

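View pics/side0.png

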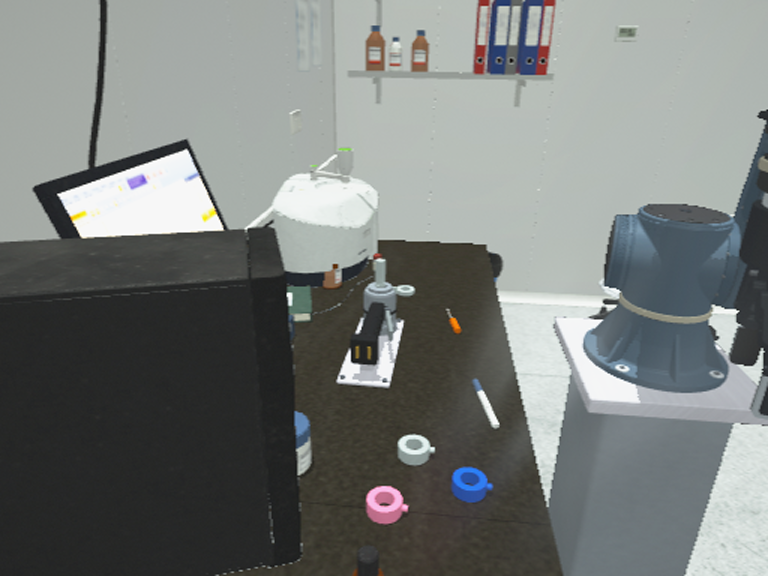

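The top view shows the drive's housing at (418,268) with its grip running left to (320,265), and the grey collar at (223,318) with its screw pointing down. The pink (170,302) and blue (190,356) rings are look-alikes, and the plain spacer is at (522,298). Next I'll fit the drive and collar from depth.

Run:
```python
from h import *
np.set_printoptions(precision=4,suppress=True)
im,d=save('top','t1.png',(195,150,305,215),7)
v,u=np.mgrid[0:384,0:512]; P=world('top',np.c_[u.ravel(),v.ravel()],d.ravel()).reshape(384,512,3)
roi=(u>200)&(u<300)&(v>160)&(v<205)&(d>0)
def band(a,b,x=roi): return P[x&(P[...,2]>a)&(P[...,2]<b)]
for n,a,b in(('plate',.004,.02),('griptop',.072,.083),('block',.083,.092),('face',.093,.108),('tip',.14,.16)):
    q=band(a,b); print(n,len(q),q.mean(0),q.min(0),q.max(0))
    if len(q)>8: print('  rect',cv2.minAreaRect((q[:,:2]*1000).astype(np.float32)))
q=band(.072,.083); q=q[q[:,1]>0.02]; 
# collar
g=(u>138)&(u<160)&(v>198)&(v<228)&(d>0)
q=band(.014,.03,g); print('collar',len(q),q.mean(0),cv2.minEnclosingCircle((q[:,:2]*1000).astype(np.float32)))
q=band(.007,.03,g);print(q.min(0),q.max(0), q[q[:,0].argsort()[:4]])
s,ds=save('side','s1.png',(215,150,285,230),7)
P=world('side',np.c_[u.ravel(),v.ravel()],ds.ravel()).reshape(384,512,3)
r2=(u>225)&(u<285)&(v>165)&(v<235)&(ds>0)
for n,a,b in(('shaft',.11,.145),('tip',.145,.16),('face',.096,.104),('grip',.072,.083)):
    q=band(a,b,r2); print(n,len(q),q.mean(0),q.min(0),q.max(0)) if len(q) else 0
g=(u>260)&(u<295)&(v>285)&(v<315)
q=band(.012,.03,g);print('collar side',q.mean(0),cv2.minEnclosingCircle((q[:,:2]*1000).astype(np.float32)))
```

```text
plate 1137 [0.5135 0.0533 0.0084] [ 0.4586 -0.0985  0.004 ] [0.5915 0.1934 0.0194]
  rect ((525.419189453125, 47.244300842285156), (130.16294860839844, 290.9801025390625), 1.0173923969268799)
griptop 584 [0.5161 0.0684 0.078 ] [ 0.4804 -0.0658  0.072 ] [0.5443 0.1672 0.083 ]
  rect ((507.3002624511719, 51.19042205810547), (232.19261169433594, 59.6412467956543), 85.94559478759766)
block 240 [0.5194 0.0677 0.0871] [ 0.4868 -0.0655  0.083 ] [0.5494 0.165  0.0919]
  rect ((515.712646484375, 49.268150329589844), (62.5505485534668, 229.7897491455078), 1.704201102256775)
face 238 [ 0.5141 -0.0324  0.099 ] [ 0.4837 -0.0623  0.093 ] [0.545  0.1552 0.1072]
  rect ((531.3739624023438, 43.263221740722656), (215.92376708984375, 60.52539825439453), 77.81951904296875)
tip 42 [ 0.5173 -0.0332  0.1535] [ 0.5084 -0.0417  0.1407] [ 0.5266 -0.0256  0.1593]
  rect ((518.0638427734375, -32.72461700439453), (15.117928504943848, 18.30699920654297), 71.93843078613281)
collar 135 [0.4287 0.3369 0.0203] ((425.9339599609375, 336.6842041015625), 24.62925148010254)
[0.399  0.3159 0.0072] [0.4502 0.367  0.0275] [[0.399  0.3588 0.0076]
 [0.4013 0.3367 0.0168]
 [0.4019 0.3318 0.0123]
 [0.4021 0.3352 0.01  ]]
shaft 67 [ 0.5193 -0.0274  0.1278] [ 0.5119 -0.0347  0.1102] [ 0.5271 -0.0216  0.1448]
tip 27 [ 0.5192 -0.0296  0.1507] [ 0.5097 -0.0413  0.1451] [ 0.527  -0.0237  0.1548]
face 83 [ 0.5175 -0.0291  0.0989] [ 0.4883 -0.0587  0.0961] [ 0.5418 -0.0108  0.1038]
grip 431 [0.5315 0.0379 0.0774] [ 0.4862 -0.3326  0.072 ] [0.6416 0.1689 0.083 ]
collar side [0.4312 0.3398 0.0173] ((428.4638366699219, 337.4977111816406), 24.34173011779785)
```

View pics/t1.png

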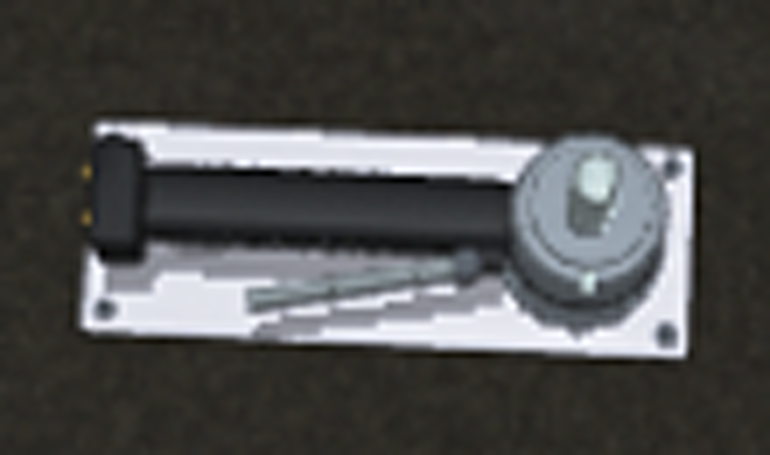

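View pics/s1.png

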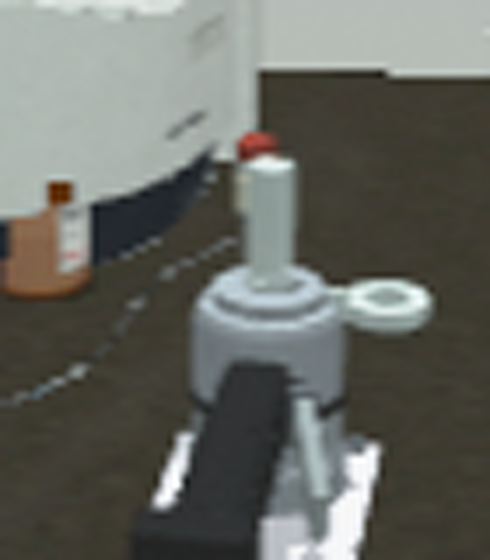

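The top crop puts the tab at (588,282), the shaft tip at (597,165) and the lever's free end at (250,298). The side crop shows the shaft standing clear, with the spacer behind it on the right. I'll refine the yaw and plan the squeeze pose.

Run:
```python
from h import *
np.set_printoptions(precision=4,suppress=True)
f=lambda x,y,z: at_z('top',(195+x/7-.5+.07,150+y/7-.5+.07),z)[:2]
c=[f(95,122,.008),f(692,148,.008),f(687,357,.008),f(80,332,.008)]
print(c); e1=c[0]-c[1]; e2=c[3]-c[2]; print([-np.arctan2(e[0],e[1]) for e in(e1,e2)],np.linalg.norm(e1),np.linalg.norm(c[0]-c[3]))
print('block',f(117,198,.087),'tab',f(588,282,.099),'tip',f(597,172,.15))
```

```text
[array([0.5691, 0.1721]), array([ 0.5622, -0.0817]), array([ 0.4724, -0.0797]), array([0.4787, 0.1753])]
[np.float64(-0.027148994534726294), np.float64(-0.024469368995601305)] 0.25384363591574616 0.090450641387634
block [0.5206 0.1548] tab [ 0.4877 -0.0331] tip [ 0.5214 -0.0335]
```

Request:
play_rows --moves '[{"tz":-0.1,"az":0.25,"hand":1},{"tz":-0.1,"az":0.25,"hand":1}]'

```text
invalid input at $.moves[0]: expected keys tx, ty, tz, ax, ay, az, hand
```

```bash
cat >> h.py <<'E'
def plan(pos,yaw,n,hand,frm=None):
    """rows from the present (or given) pose to pos/yaw, tool down"""
    import json
    if frm is None:
        o=telemetry.get_obs(); frm=(o['tool_pos'],o['ee_rot'][2])
    p,y=np.array(frm[0],float),frm[1]; dy=(yaw-y+np.pi)%(2*np.pi)-np.pi; pos=np.array(pos,float)
    D=(pos-p)/n/.3; rows=[]
    print('max step mm',np.linalg.norm(D)*300,'turn',dy)
    for i in range(n):
        c,s=np.cos(y),np.sin(y)
        rows.append(dict(tx=round(c*D[0]+s*D[1],4),ty=round(s*D[0]-c*D[1],4),tz=round(-D[2],4),ax=0,ay=0,az=round(-dy/n/.5,4),hand=hand)); y+=dy/n
    for i in range(0,n,12): print(json.dumps(rows[i:i+12]))
E
python3 -c "
from h import *
plan((.5155,.086,.2),1.545,18,1)"
```

```text
max step mm 31.741539097651316 turn -1.33977500775952
[{"tx": -0.0883, "ty": -0.0576, "tz": 0.0093, "ax": 0, "ay": 0, "az": 0.1489, "hand": 1}, {"tx": -0.0923, "ty": -0.0508, "tz": 0.0093, "ax": 0, "ay": 0, "az": 0.1489, "hand": 1}, {"tx": -0.0958, "ty": -0.0438, "tz": 0.0093, "ax": 0, "ay": 0, "az": 0.1489, "hand": 1}, {"tx": -0.0988, "ty": -0.0366, "tz": 0.0093, "ax": 0, "ay": 0, "az": 0.1489, "hand": 1}, {"tx": -0.1013, "ty": -0.0291, "tz": 0.0093, "ax": 0, "ay": 0, "az": 0.1489, "hand": 1}, {"tx": -0.1032, "ty": -0.0215, "tz": 0.0093, "ax": 0, "ay": 0, "az": 0.1489, "hand": 1}, {"tx": -0.1045, "ty": -0.0138, "tz": 0.0093, "ax": 0, "ay": 0, "az": 0.1489, "hand": 1}, {"tx": -0.1052, "ty": -0.006, "tz": 0.0093, "ax": 0, "ay": 0, "az": 0.1489, "hand": 1}, {"tx": -0.1054, "ty": 0.0019, "tz": 0.0093, "ax": 0, "ay": 0, "az": 0.1489, "hand": 1}, {"tx": -0.1049, "ty": 0.0097, "tz": 0.0093, "ax": 0, "ay": 0, "az": 0.1489, "hand": 1}, {"tx": -0.1039, "ty": 0.0175, "tz": 0.0093, "ax": 0, "ay": 0, "az": 0.1489, "hand": 1}, {"tx": -0.1023, "ty": 0.0252, "tz": 0.0093, "ax": 0, "ay": 0, "az": 0.1489, "hand": 1}]
[{"tx": -0.1002, "ty": 0.0327, "tz": 0.0093, "ax": 0, "ay": 0, "az": 0.1489, "hand": 1}, {"tx": -0.0975, "ty": 0.0401, "tz": 0.0093, "ax": 0, "ay": 0, "az": 0.1489, "hand": 1}, {"tx": -0.0942, "ty": 0.0472, "tz": 0.0093, "ax": 0, "ay": 0, "az": 0.1489, "hand": 1}, {"tx": -0.0905, "ty": 0.0541, "tz": 0.0093, "ax": 0, "ay": 0, "az": 0.1489, "hand": 1}, {"tx": -0.0862, "ty": 0.0606, "tz": 0.0093, "ax": 0, "ay": 0, "az": 0.1489, "hand": 1}, {"tx": -0.0814, "ty": 0.0669, "tz": 0.0093, "ax": 0, "ay": 0, "az": 0.1489, "hand": 1}]
```

Request:
play_rows --moves '[{"tx":-0.088,"ty":-0.058,"tz":0.01,"ax":0,"ay":0,"az":0.15,"hand":1},{"tx":-0.092,"ty":-0.051,"tz":0.01,"ax":0,"ay":0,"az":0.15,"hand":1},{"tx":-0.096,"ty":-0.044,"tz":0.01,"ax":0,"ay":0,"az":0.15,"hand":1},{"tx":-0.099,"ty":-0.037,"tz":0.01,"ax":0,"ay":0,"az":0.15,"hand":1},{"tx":-0.101,"ty":-0.029,"tz":0.01,"ax":0,"ay":0,"az":0.15,"hand":1},{"tx":-0.103,"ty":-0.021,"tz":0.01,"ax":0,"ay":0,"az":0.15,"hand":1},{"tx":-0.104,"ty":-0.014,"tz":0.01,"ax":0,"ay":0,"az":0.15,"hand":1},{"tx":-0.105,"ty":-0.006,"tz":0.01,"ax":0,"ay":0,"az":0.15,"hand":1},{"tx":-0.105,"ty":0.002,"tz":0.01,"ax":0,"ay":0,"az":0.15,"hand":1},{"tx":-0.105,"ty":0.01,"tz":0.01,"ax":0,"ay":0,"az":0.15,"hand":1},{"tx":-0.104,"ty":0.018,"tz":0.01,"ax":0,"ay":0,"az":0.15,"hand":1},{"tx":-0.102,"ty":0.025,"tz":0.01,"ax":0,"ay":0,"az":0.15,"hand":1}]'

```text
time: 2.5
tool_pos: [0.3878, 0.2248, 0.2144]
ee_rot: [3.141, -0.0, 1.981]
force: [0.6, 1.3, -0.3]
gripper_width: 0.0852
grip_force: 0.0
```

Request:
play_rows --moves '[{"tx":-0.1,"ty":0.033,"tz":0.01,"ax":0,"ay":0,"az":0.15,"hand":1},{"tx":-0.097,"ty":0.04,"tz":0.01,"ax":0,"ay":0,"az":0.15,"hand":1},{"tx":-0.094,"ty":0.047,"tz":0.01,"ax":0,"ay":0,"az":0.15,"hand":1},{"tx":-0.09,"ty":0.054,"tz":0.01,"ax":0,"ay":0,"az":0.15,"hand":1},{"tx":-0.086,"ty":0.061,"tz":0.01,"ax":0,"ay":0,"az":0.15,"hand":1},{"tx":-0.081,"ty":0.067,"tz":0.01,"ax":0,"ay":0,"az":0.15,"hand":1},{"tx":0,"ty":0,"tz":0,"ax":0,"ay":0,"az":0,"hand":1},{"tx":0,"ty":0,"tz":0,"ax":0,"ay":0,"az":0,"hand":1}]'

```text
time: 3.17
tool_pos: [0.5138, 0.0838, 0.1958]
ee_rot: [-3.141, 0.0, 1.532]
force: [-0.3, 0.2, 0.2]
gripper_width: 0.0855
grip_force: 0.0
```

```bash
python3 -c "
from h import *
o=telemetry.get_obs();print(o['joints'],o['tool_pos'],o['ee_rot'])
plan((.5155,.086,.064),1.545,6,1)"
```

```text
[ 1.61732803e-01  2.55417741e-01 -1.31988106e-01  1.18417932e+00
 -2.67487357e-05  1.77114958e+00] [0.51377091 0.08381798 0.19579803] [-3.14082492e+00  1.83204413e-04  1.53217596e+00]
max step mm 21.971237758667744 turn 0.012824043372110516
[{"tx": 0.0012, "ty": 0.0009, "tz": 0.0732, "ax": 0, "ay": 0, "az": -0.0043, "hand": 1}, {"tx": 0.0012, "ty": 0.0009, "tz": 0.0732, "ax": 0, "ay": 0, "az": -0.0043, "hand": 1}, {"tx": 0.0012, "ty": 0.0009, "tz": 0.0732, "ax": 0, "ay": 0, "az": -0.0043, "hand": 1}, {"tx": 0.0012, "ty": 0.0009, "tz": 0.0732, "ax": 0, "ay": 0, "az": -0.0043, "hand": 1}, {"tx": 0.0012, "ty": 0.0009, "tz": 0.0732, "ax": 0, "ay": 0, "az": -0.0043, "hand": 1}, {"tx": 0.0012, "ty": 0.0009, "tz": 0.0732, "ax": 0, "ay": 0, "az": -0.0043, "hand": 1}]
```

Request:
play_rows --moves '[{"tx":0.001,"ty":0.001,"tz":0.073,"ax":0,"ay":0,"az":-0.004,"hand":1},{"tx":0.001,"ty":0.001,"tz":0.073,"ax":0,"ay":0,"az":-0.004,"hand":1},{"tx":0.001,"ty":0.001,"tz":0.073,"ax":0,"ay":0,"az":-0.004,"hand":1},{"tx":0.001,"ty":0.001,"tz":0.073,"ax":0,"ay":0,"az":-0.004,"hand":1},{"tx":0.001,"ty":0.001,"tz":0.073,"ax":0,"ay":0,"az":-0.004,"hand":1},{"tx":0.001,"ty":0.001,"tz":0.073,"ax":0,"ay":0,"az":-0.004,"hand":1},{"tx":0,"ty":0,"tz":0,"ax":0,"ay":0,"az":0,"hand":1},{"tx":0,"ty":0,"tz":0,"ax":0,"ay":0,"az":0,"hand":1}]'

```text
time: 3.83
tool_pos: [0.5137, 0.0874, 0.0646]
ee_rot: [-3.139, 0.0, 1.548]
force: [0.4, 1.7, 0.4]
gripper_width: 0.0856
grip_force: 0.0
```

Request:
play_rows --moves '[{"tx":0,"ty":0,"tz":0,"ax":0,"ay":0,"az":0,"hand":0.1},{"tx":0,"ty":0,"tz":0,"ax":0,"ay":0,"az":0,"hand":0.1},{"tx":0,"ty":0,"tz":0,"ax":0,"ay":0,"az":0,"hand":0.1},{"tx":0,"ty":0,"tz":0,"ax":0,"ay":0,"az":0,"hand":0.1},{"tx":0,"ty":0,"tz":0,"ax":0,"ay":0,"az":0,"hand":0.1},{"tx":0,"ty":0,"tz":0,"ax":0,"ay":0,"az":0,"hand":0.1}]'

```text
time: 4.33
tool_pos: [0.5152, 0.0869, 0.0655]
ee_rot: [3.141, -0.0, 1.547]
force: [-1.1, 0.6, 3.2]
gripper_width: 0.047
grip_force: 2.7
```

Request:
play_rows --moves '[{"tx":0,"ty":0,"tz":0,"ax":0,"ay":0,"az":0,"hand":-0.05},{"tx":0,"ty":0,"tz":0,"ax":0,"ay":0,"az":0,"hand":-0.05},{"tx":0,"ty":0,"tz":0,"ax":0,"ay":0,"az":0,"hand":-0.15},{"tx":0,"ty":0,"tz":0,"ax":0,"ay":0,"az":0,"hand":-0.25},{"tx":0,"ty":0,"tz":0,"ax":0,"ay":0,"az":0,"hand":-0.3}]'

```text
time: 4.75
tool_pos: [0.519, 0.0869, 0.0666]
ee_rot: [3.134, -0.0, 1.545]
force: [8.3, -0.6, 6.8]
gripper_width: 0.0384
grip_force: 63.1
```

Request:
play_rows --moves '[{"tx":0,"ty":0.01,"tz":0,"ax":0,"ay":0,"az":0,"hand":-1},{"tx":0,"ty":0,"tz":0,"ax":0,"ay":0,"az":0,"hand":-1},{"tx":0,"ty":0,"tz":0,"ax":0,"ay":0,"az":0,"hand":-1},{"tx":0,"ty":0,"tz":0,"ax":0,"ay":0,"az":0,"hand":-1}]'

```text
time: 5.08
tool_pos: [0.5191, 0.0869, 0.0667]
ee_rot: [3.139, -0.001, 1.546]
force: [-4.3, 0.5, 17.9]
gripper_width: 0.0383
grip_force: 60.5
```

```bash
python3 -c "
from h import *
o=telemetry.get_obs();print(o['tool_pos'],o['force'],o['torque'],o['gripper_width'],o['grip_force'])
save('top','t2.png',(195,130,305,215),7)"
```

```text
[0.51913954 0.08687485 0.06665349] [-4.28375239  0.50707984 17.90457674] [ 0.13574967  0.99304999 -0.69004184] 0.038312534000753594 60.50291061401367
```

View pics/t2.png

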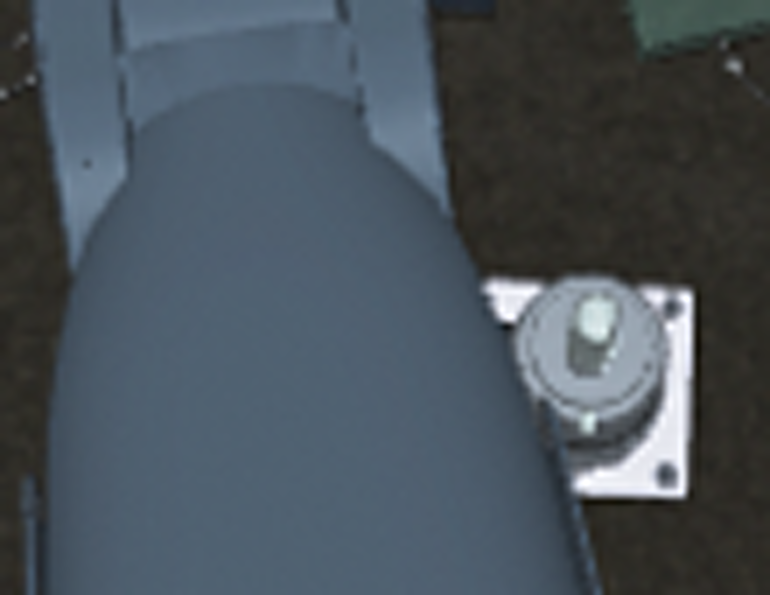

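The picture shows the arm over the grip and the shaft unturned, with the tip at (597,320) and the bright flat edge at the lower right near (610,360). I'll release and rise.

Request:
play_rows --moves '[{"tx":0,"ty":0,"tz":0,"ax":0,"ay":0,"az":0,"hand":1},{"tx":0,"ty":-0.005,"tz":0,"ax":0,"ay":0,"az":0,"hand":1},{"tx":0,"ty":-0.005,"tz":0,"ax":0,"ay":0,"az":0,"hand":1},{"tx":0,"ty":0,"tz":0,"ax":0,"ay":0,"az":0,"hand":1},{"tx":0,"ty":0,"tz":0,"ax":0,"ay":0,"az":0,"hand":1},{"tx":0,"ty":0,"tz":0,"ax":0,"ay":0,"az":0,"hand":1},{"tx":0,"ty":0,"tz":-0.12,"ax":0,"ay":0,"az":0,"hand":1},{"tx":0,"ty":0,"tz":-0.12,"ax":0,"ay":0,"az":0,"hand":1},{"tx":0,"ty":0,"tz":-0.12,"ax":0,"ay":0,"az":0,"hand":1},{"tx":0,"ty":0,"tz":-0.1,"ax":0,"ay":0,"az":0,"hand":1},{"tx":0,"ty":0,"tz":0,"ax":0,"ay":0,"az":0,"hand":1}]'

```text
time: 6.05
tool_pos: [0.5179, 0.0873, 0.2091]
ee_rot: [3.132, -0.002, 1.547]
force: [0.4, -0.4, 0.1]
gripper_width: 0.0855
grip_force: 0.0
```

```bash
python3 -c "
from h import *
o=telemetry.get_obs();print(o['tool_pos'],o['gripper_width'])
plan((.5205,-.034,.2),2.595,9,1)"
```

```text
[0.51789357 0.08730644 0.20905297] 0.08554624233360755
max step mm 13.519077237093665 turn 1.0482523889514184
[{"tx": -0.0449, "ty": 0.002, "tz": 0.0034, "ax": 0, "ay": 0, "az": -0.2329, "hand": 1}, {"tx": -0.0448, "ty": -0.0032, "tz": 0.0034, "ax": 0, "ay": 0, "az": -0.2329, "hand": 1}, {"tx": -0.0442, "ty": -0.0084, "tz": 0.0034, "ax": 0, "ay": 0, "az": -0.2329, "hand": 1}, {"tx": -0.0429, "ty": -0.0134, "tz": 0.0034, "ax": 0, "ay": 0, "az": -0.2329, "hand": 1}, {"tx": -0.041, "ty": -0.0183, "tz": 0.0034, "ax": 0, "ay": 0, "az": -0.2329, "hand": 1}, {"tx": -0.0386, "ty": -0.023, "tz": 0.0034, "ax": 0, "ay": 0, "az": -0.2329, "hand": 1}, {"tx": -0.0357, "ty": -0.0273, "tz": 0.0034, "ax": 0, "ay": 0, "az": -0.2329, "hand": 1}, {"tx": -0.0323, "ty": -0.0313, "tz": 0.0034, "ax": 0, "ay": 0, "az": -0.2329, "hand": 1}, {"tx": -0.0284, "ty": -0.0348, "tz": 0.0034, "ax": 0, "ay": 0, "az": -0.2329, "hand": 1}]
```

Request:
play_rows --moves '[{"tx":-0.045,"ty":0.002,"tz":0.003,"ax":0,"ay":0,"az":-0.233,"hand":1},{"tx":-0.045,"ty":-0.003,"tz":0.003,"ax":0,"ay":0,"az":-0.233,"hand":1},{"tx":-0.044,"ty":-0.008,"tz":0.003,"ax":0,"ay":0,"az":-0.233,"hand":1},{"tx":-0.043,"ty":-0.013,"tz":0.003,"ax":0,"ay":0,"az":-0.233,"hand":1},{"tx":-0.041,"ty":-0.018,"tz":0.003,"ax":0,"ay":0,"az":-0.233,"hand":1},{"tx":-0.039,"ty":-0.023,"tz":0.003,"ax":0,"ay":0,"az":-0.233,"hand":1},{"tx":-0.036,"ty":-0.027,"tz":0.003,"ax":0,"ay":0,"az":-0.233,"hand":1},{"tx":-0.032,"ty":-0.031,"tz":0.003,"ax":0,"ay":0,"az":-0.233,"hand":1},{"tx":-0.028,"ty":-0.035,"tz":0.003,"ax":0,"ay":0,"az":-0.233,"hand":1},{"tx":0,"ty":0,"tz":0,"ax":0,"ay":0,"az":0,"hand":1},{"tx":0,"ty":0,"tz":0,"ax":0,"ay":0,"az":0,"hand":1}]'

```text
time: 6.97
tool_pos: [0.5181, -0.0348, 0.1946]
ee_rot: [3.142, -0.0, 2.591]
force: [0.1, -1.1, 0.7]
gripper_width: 0.0855
grip_force: 0.0
```

```bash
python3 -c "
from h import *
o=telemetry.get_obs();print(o['tool_pos'],o['ee_rot'],o['gripper_width'])
plan((.5205,-.034,.132),2.595,4,1)"
```

```text
[ 0.51810971 -0.0347624   0.19460583] [ 3.14157485e+00 -1.14244196e-04  2.59105423e+00] 0.0855246051374687
max step mm 15.6640210698209 turn 0.003945773649808082
[{"tx": -0.0014, "ty": 0.0016, "tz": 0.0522, "ax": 0, "ay": 0, "az": -0.002, "hand": 1}, {"tx": -0.0014, "ty": 0.0016, "tz": 0.0522, "ax": 0, "ay": 0, "az": -0.002, "hand": 1}, {"tx": -0.0014, "ty": 0.0016, "tz": 0.0522, "ax": 0, "ay": 0, "az": -0.002, "hand": 1}, {"tx": -0.0014, "ty": 0.0016, "tz": 0.0522, "ax": 0, "ay": 0, "az": -0.002, "hand": 1}]
```

Request:
play_rows --moves '[{"tx":-0.0015,"ty":0.0015,"tz":0.052,"ax":0,"ay":0,"az":0,"hand":1},{"tx":-0.0015,"ty":0.0015,"tz":0.052,"ax":0,"ay":0,"az":0,"hand":0.5},{"tx":-0.0015,"ty":0.0015,"tz":0.052,"ax":0,"ay":0,"az":0,"hand":0},{"tx":-0.0015,"ty":0.0015,"tz":0.052,"ax":0,"ay":0,"az":0,"hand":-0.3},{"tx":0,"ty":0,"tz":0,"ax":0,"ay":0,"az":0,"hand":-0.4},{"tx":0,"ty":0,"tz":0,"ax":0,"ay":0,"az":0,"hand":-0.4},{"tx":0,"ty":0,"tz":0,"ax":0,"ay":0,"az":0,"hand":-0.4},{"tx":0,"ty":0,"tz":0,"ax":0,"ay":0,"az":0,"hand":-0.4},{"tx":0,"ty":0,"tz":0,"ax":0,"ay":0,"az":0,"hand":-0.4}]'

```text
time: 7.72
tool_pos: [0.5211, -0.0337, 0.1334]
ee_rot: [3.141, 0.001, 2.595]
force: [-0.0, -0.2, 0.1]
gripper_width: 0.0255
grip_force: 0.0
```

Request:
play_rows --moves '[{"tx":0,"ty":0,"tz":0,"ax":0,"ay":0,"az":0,"hand":-0.5},{"tx":0,"ty":0,"tz":0,"ax":0,"ay":0,"az":0,"hand":-0.6},{"tx":0,"ty":0,"tz":0,"ax":0,"ay":0,"az":0,"hand":-0.7},{"tx":0,"ty":0,"tz":0,"ax":0,"ay":0,"az":0,"hand":-1},{"tx":0,"ty":0,"tz":0,"ax":0,"ay":0,"az":0,"hand":-1}]'

```text
time: 8.13
tool_pos: [0.5208, -0.0339, 0.1332]
ee_rot: [3.141, 0.001, 2.595]
force: [-0.9, -0.2, 5.7]
gripper_width: 0.0164
grip_force: 58.3
```

Request:
play_rows --moves '[{"tx":-0.0007,"ty":0,"tz":0,"ax":0,"ay":0,"az":0.233,"hand":-1},{"tx":-0.0007,"ty":0,"tz":0,"ax":0,"ay":0,"az":0.233,"hand":-1},{"tx":-0.0007,"ty":0,"tz":0,"ax":0,"ay":0,"az":0.233,"hand":-1},{"tx":-0.0007,"ty":0,"tz":0,"ax":0,"ay":0,"az":0.233,"hand":-1},{"tx":-0.0007,"ty":0,"tz":0,"ax":0,"ay":0,"az":0.233,"hand":-1},{"tx":-0.0007,"ty":0,"tz":0,"ax":0,"ay":0,"az":0.233,"hand":-1},{"tx":-0.0007,"ty":0,"tz":0,"ax":0,"ay":0,"az":0.233,"hand":-1},{"tx":-0.0007,"ty":0,"tz":0,"ax":0,"ay":0,"az":0.233,"hand":-1},{"tx":-0.0007,"ty":0,"tz":0,"ax":0,"ay":0,"az":0.233,"hand":-1},{"tx":0,"ty":0,"tz":0,"ax":0,"ay":0,"az":0,"hand":-1},{"tx":0,"ty":0,"tz":0,"ax":0,"ay":0,"az":0,"hand":-1},{"tx":0,"ty":0,"tz":0,"ax":0,"ay":0,"az":0,"hand":-1}]'

```text
time: 9.13
tool_pos: [0.5215, -0.035, 0.1331]
ee_rot: [3.141, -0.001, 1.547]
force: [-2.1, 2.4, 6.0]
gripper_width: 0.016
grip_force: 58.3
```

Request:
play_rows --moves '[{"tx":0,"ty":0,"tz":0,"ax":0,"ay":0,"az":0,"hand":-1}]'

```text
time: 9.22
tool_pos: [0.5215, -0.035, 0.1332]
ee_rot: [3.141, -0.001, 1.547]
force: [-2.5, 1.0, 5.7]
gripper_width: 0.016
grip_force: 58.3
```

Width 16.0 mm means the pads sit on the flat. I'll release and rise, then look closely at the collar.

Request:
play_rows --moves '[{"tx":0,"ty":0,"tz":0,"ax":0,"ay":0,"az":0,"hand":0.2},{"tx":0,"ty":0,"tz":0,"ax":0,"ay":0,"az":0,"hand":0.5},{"tx":0,"ty":0,"tz":0,"ax":0,"ay":0,"az":0,"hand":0.5},{"tx":0,"ty":0,"tz":0,"ax":0,"ay":0,"az":0,"hand":0.5},{"tx":0,"ty":0,"tz":-0.1,"ax":0,"ay":0,"az":0,"hand":0.5},{"tx":0,"ty":0,"tz":-0.1,"ax":0,"ay":0,"az":0,"hand":0.5},{"tx":0,"ty":0,"tz":-0.1,"ax":0,"ay":0,"az":0,"hand":0.5},{"tx":0,"ty":0,"tz":-0.1,"ax":0,"ay":0,"az":0,"hand":1}]'

```text
time: 9.88
tool_pos: [0.5212, -0.0353, 0.2537]
ee_rot: [-3.141, 0.0, 1.547]
force: [1.3, -0.6, 0.1]
gripper_width: 0.0745
grip_force: 0.0
```

Run:
```python
from h import *
np.set_printoptions(precision=4,suppress=True)
a,_=vision.get_image('top'); b,_=vision.get_image('side')
def crop(im,x0,y0,x1,y1,s): return cv2.resize(im[y0:y1,x0:x1,::-1],None,fx=s,fy=s,interpolation=cv2.INTER_CUBIC)
cv2.imwrite('pics/c.png',np.hstack([crop(a,135,195,165,230,12),crop(b,258,282,294,317,12)]))
for c,p in(('top',(149,212)),('side',(275,302))):
  for r in models.silhouettes('collar',c):
    m=r['mask']; 
    if m[p[1]-6:p[1]+7,p[0]-6:p[0]+7].sum()>30:
      w,h=r['bbox'][2:]
      if w<40: print(c,r['conf'],r['bbox'],np.argwhere(m).mean(0)[::-1])
```

```text
top 0.55 [142.0, 205.8, 14.8, 15.0] [148.8671 213.4895]
side 0.64 [266.6, 291.2, 23.6, 18.6] [276.2099 299.547 ]
```

View pics/c.png

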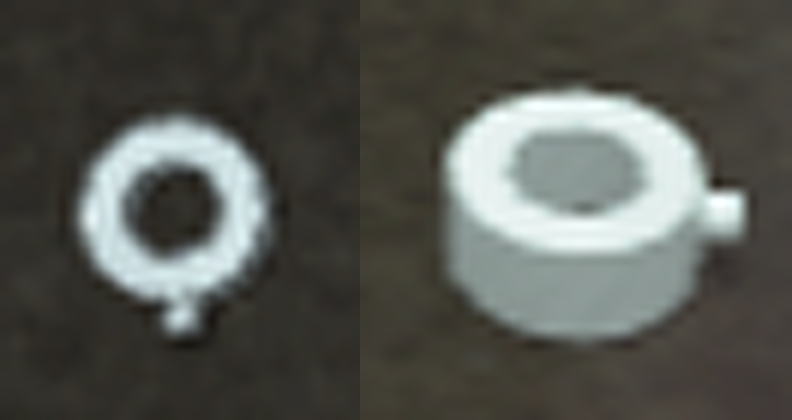

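The left crop (top view) shows the collar's ring centre at (174,208) and its screw end at (181,330). The right crop (side view) shows the top-face centre at (575,170) and the screw end at (742,213).

Run:
```python
from h import *
np.set_printoptions(precision=4,suppress=True)
k=-.5+.5/12
t=lambda x,y,z: at_z('top',(135+x/12+k,195+y/12+k),z)
s=lambda x,y,z: at_z('side',(258+(x-360)/12+k,282+y/12+k),z)
for f,c,e in((t,(174,208),(181,330)),(s,(575,170),(742,213))):
    C=f(*c,.02);E=f(*e,.01); v=C-E; print(C[:2],E[:2],np.linalg.norm(v[:2]),np.arctan2(v[1],v[0]))
o=telemetry.get_obs(); print(o['tool_pos'])
```

```text
[0.4304 0.3376] [0.4019 0.3363] 0.028454558932614567 0.0442779719098046
[0.4326 0.3393] [0.4036 0.3346] 0.029386585885505814 0.16044889620897596
[ 0.5219 -0.0354  0.2528]
```

Run:
```python
from h import *
plan((.4315,.3385,.12),3.22,16,.6)
```

```text
max step mm 25.43348665522727 turn 1.6732626119941525
[{"tx": 0.0774, "ty": -0.0207, "tz": 0.0277, "ax": 0, "ay": 0, "az": -0.2092, "hand": 0.6}, {"tx": 0.0792, "ty": -0.0125, "tz": 0.0277, "ax": 0, "ay": 0, "az": -0.2092, "hand": 0.6}, {"tx": 0.08, "ty": -0.0042, "tz": 0.0277, "ax": 0, "ay": 0, "az": -0.2092, "hand": 0.6}, {"tx": 0.08, "ty": 0.0042, "tz": 0.0277, "ax": 0, "ay": 0, "az": -0.2092, "hand": 0.6}, {"tx": 0.0791, "ty": 0.0125, "tz": 0.0277, "ax": 0, "ay": 0, "az": -0.2092, "hand": 0.6}, {"tx": 0.0774, "ty": 0.0207, "tz": 0.0277, "ax": 0, "ay": 0, "az": -0.2092, "hand": 0.6}, {"tx": 0.0748, "ty": 0.0287, "tz": 0.0277, "ax": 0, "ay": 0, "az": -0.2092, "hand": 0.6}, {"tx": 0.0714, "ty": 0.0364, "tz": 0.0277, "ax": 0, "ay": 0, "az": -0.2092, "hand": 0.6}, {"tx": 0.0672, "ty": 0.0436, "tz": 0.0277, "ax": 0, "ay": 0, "az": -0.2092, "hand": 0.6}, {"tx": 0.0623, "ty": 0.0504, "tz": 0.0277, "ax": 0, "ay": 0, "az": -0.2092, "hand": 0.6}, {"tx": 0.0567, "ty": 0.0566, "tz": 0.0277, "ax": 0, "ay": 0, "az": -0.2092, "hand": 0.6}, {"tx": 0.0505, "ty": 0.0622, "tz": 0.0277, "ax": 0, "ay": 0, "az": -0.2092, "hand": 0.6}]
[{"tx": 0.0437, "ty": 0.0672, "tz": 0.0277, "ax": 0, "ay": 0, "az": -0.2092, "hand": 0.6}, {"tx": 0.0365, "ty": 0.0714, "tz": 0.0277, "ax": 0, "ay": 0, "az": -0.2092, "hand": 0.6}, {"tx": 0.0288, "ty": 0.0748, "tz": 0.0277, "ax": 0, "ay": 0, "az": -0.2092, "hand": 0.6}, {"tx": 0.0209, "ty": 0.0774, "tz": 0.0277, "ax": 0, "ay": 0, "az": -0.2092, "hand": 0.6}]
```

Request:
play_rows --moves '[{"tx":0.077,"ty":-0.021,"tz":0.02,"ax":0,"ay":0,"az":-0.209,"hand":0.6},{"tx":0.079,"ty":-0.012,"tz":0.02,"ax":0,"ay":0,"az":-0.209,"hand":0.6},{"tx":0.08,"ty":-0.004,"tz":0.02,"ax":0,"ay":0,"az":-0.209,"hand":0.6},{"tx":0.08,"ty":0.004,"tz":0.02,"ax":0,"ay":0,"az":-0.209,"hand":0.6},{"tx":0.079,"ty":0.012,"tz":0.02,"ax":0,"ay":0,"az":-0.209,"hand":0.6},{"tx":0.077,"ty":0.021,"tz":0.02,"ax":0,"ay":0,"az":-0.209,"hand":0.6},{"tx":0.075,"ty":0.029,"tz":0.02,"ax":0,"ay":0,"az":-0.209,"hand":0.6},{"tx":0.071,"ty":0.036,"tz":0.028,"ax":0,"ay":0,"az":-0.209,"hand":0.6},{"tx":0.067,"ty":0.044,"tz":0.028,"ax":0,"ay":0,"az":-0.209,"hand":0.6},{"tx":0.062,"ty":0.05,"tz":0.028,"ax":0,"ay":0,"az":-0.209,"hand":0.6},{"tx":0.057,"ty":0.057,"tz":0.028,"ax":0,"ay":0,"az":-0.209,"hand":0.6},{"tx":0.05,"ty":0.062,"tz":0.028,"ax":0,"ay":0,"az":-0.209,"hand":0.6}]'

```text
time: 11.08
tool_pos: [0.4528, 0.2452, 0.1663]
ee_rot: [-3.14, -0.002, 2.806]
force: [0.1, 0.2, -0.1]
gripper_width: 0.0684
grip_force: 0.0
```

Request:
play_rows --moves '[{"tx":0.044,"ty":0.067,"tz":0.04,"ax":0,"ay":0,"az":-0.209,"hand":0.6},{"tx":0.036,"ty":0.071,"tz":0.04,"ax":0,"ay":0,"az":-0.209,"hand":0.6},{"tx":0.029,"ty":0.075,"tz":0.04,"ax":0,"ay":0,"az":-0.209,"hand":0.6},{"tx":0.021,"ty":0.077,"tz":0.04,"ax":0,"ay":0,"az":-0.209,"hand":0.6},{"tx":0,"ty":0,"tz":0,"ax":0,"ay":0,"az":0,"hand":0.6},{"tx":0,"ty":0,"tz":0,"ax":0,"ay":0,"az":0,"hand":0.6},{"tx":0,"ty":0,"tz":0,"ax":0,"ay":0,"az":0,"hand":0.6}]'

```text
time: 11.67
tool_pos: [0.431, 0.3372, 0.1195]
ee_rot: [-3.14, -0.002, -3.066]
force: [0.0, -0.8, 0.2]
gripper_width: 0.0684
grip_force: 0.0
```

Run:
```python
from h import *
o=telemetry.get_obs(); print(o['tool_pos'],o['ee_rot'],o['joints'])
plan((.4315,.3385,.024),3.22,5,.6)
```

```text
[0.43096721 0.33715167 0.11951668] [-3.14010454e+00 -1.61831242e-03 -3.06577643e+00] [ 6.64042206e-01  3.52295497e-01 -1.98998284e-01  1.02167460e+00
 -3.40024443e-04  5.88225147e-01]
max step mm 19.10553668810005 turn 0.0025911223935501937
[{"tx": -0.0004, "ty": 0.0009, "tz": 0.0637, "ax": 0, "ay": 0, "az": -0.001, "hand": 0.6}, {"tx": -0.0004, "ty": 0.0009, "tz": 0.0637, "ax": 0, "ay": 0, "az": -0.001, "hand": 0.6}, {"tx": -0.0004, "ty": 0.0009, "tz": 0.0637, "ax": 0, "ay": 0, "az": -0.001, "hand": 0.6}, {"tx": -0.0004, "ty": 0.0009, "tz": 0.0637, "ax": 0, "ay": 0, "az": -0.001, "hand": 0.6}, {"tx": -0.0004, "ty": 0.0009, "tz": 0.0637, "ax": 0, "ay": 0, "az": -0.001, "hand": 0.6}]
```

Request:
play_rows --moves '[{"tx":0,"ty":0.001,"tz":0.066,"ax":0,"ay":0,"az":0,"hand":0.6},{"tx":-0.001,"ty":0.001,"tz":0.066,"ax":0,"ay":0,"az":0,"hand":0.6},{"tx":0,"ty":0.001,"tz":0.066,"ax":0,"ay":0,"az":0,"hand":0.6},{"tx":-0.001,"ty":0.001,"tz":0.066,"ax":0,"ay":0,"az":0,"hand":0.6},{"tx":0,"ty":0.001,"tz":0.066,"ax":0,"ay":0,"az":0,"hand":0.6},{"tx":0,"ty":0,"tz":0,"ax":0,"ay":0,"az":0,"hand":0.6},{"tx":0,"ty":0,"tz":0,"ax":0,"ay":0,"az":0,"hand":0.3},{"tx":0,"ty":0,"tz":0,"ax":0,"ay":0,"az":0,"hand":0.1},{"tx":0,"ty":0,"tz":0,"ax":0,"ay":0,"az":0,"hand":-0.1},{"tx":0,"ty":0,"tz":0,"ax":0,"ay":0,"az":0,"hand":-1},{"tx":0,"ty":0,"tz":0,"ax":0,"ay":0,"az":0,"hand":-1},{"tx":0,"ty":0,"tz":0,"ax":0,"ay":0,"az":0,"hand":-1}]'

```text
time: 12.67
tool_pos: [0.4329, 0.3396, 0.0231]
ee_rot: [3.141, 0.002, -3.065]
force: [0.6, -2.7, 7.0]
gripper_width: 0.0409
grip_force: 61.4
```

Request:
play_rows --moves '[{"tx":0,"ty":0,"tz":-0.05,"ax":0,"ay":0,"az":0,"hand":-1},{"tx":0,"ty":0,"tz":-0.12,"ax":0,"ay":0,"az":0,"hand":-1},{"tx":0,"ty":0,"tz":-0.12,"ax":0,"ay":0,"az":0,"hand":-1},{"tx":0,"ty":0,"tz":-0.12,"ax":0,"ay":0,"az":0,"hand":-1},{"tx":0,"ty":0,"tz":-0.12,"ax":0,"ay":0,"az":0,"hand":-1},{"tx":0,"ty":0,"tz":-0.1,"ax":0,"ay":0,"az":0,"hand":-1},{"tx":0,"ty":0,"tz":0,"ax":0,"ay":0,"az":0,"hand":-1}]'

```text
time: 13.25
tool_pos: [0.4342, 0.3411, 0.2178]
ee_rot: [3.136, 0.009, -3.065]
force: [-0.0, 0.3, -0.6]
gripper_width: 0.041
grip_force: 61.0
```

Run:
```python
from h import *
np.set_printoptions(precision=4,suppress=True)
o=telemetry.get_obs(); print(o['tool_pos'],o['gripper_width'])
a,_=vision.get_image('top'); b,_=vision.get_image('side')
def crop(im,x0,y0,x1,y1,s): return cv2.resize(im[y0:y1,x0:x1,::-1],None,fx=s,fy=s,interpolation=cv2.INTER_LANCZOS4)
cv2.imwrite('pics/d.png',np.hstack([crop(a,265,165,295,200,13),crop(b,238,165,268,200,13)]))
for t,z in(('shaft_flat',.13),('shaft_base',.1),('set_screw',.2),('index_tab',.099)):
  for c in('top','side'):
    for r in models.tip_of(t,c)[:3]: print(t,c,round(r['conf'],2),r['point'],at_z(c,r['point'],z))
```

```text
[0.4342 0.3411 0.2178] 0.041001639028894706
shaft_flat top 0.38 [280.0, 177.5] [ 0.5163 -0.0351  0.13  ]
shaft_flat side 0.47 [253.3, 179.3] [ 0.5215 -0.0423  0.13  ]
shaft_base top 0.65 [281.3, 176.7] [ 0.5247 -0.0403  0.1   ]
shaft_base side 0.6 [255.1, 190.4] [ 0.5145 -0.0305  0.1   ]
shaft_base side 0.32 [264.3, 220.5] [0.4721 0.1594 0.1   ]
shaft_base side 0.3 [268.7, 194.3] [ 0.4729 -0.0066  0.1   ]
set_screw side 0.68 [293.0, 218.6] [0.4064 0.3408 0.2   ]
set_screw side 0.6 [324.9, 323.5] [0.3672 0.6098 0.2   ]
index_tab top 0.71 [392.0, 171.8] [ 0.5442 -0.3485  0.099 ]
index_tab top 0.61 [276.1, 188.9] [ 0.4903 -0.0262  0.099 ]
index_tab side 0.66 [265.6, 190.9] [ 0.4838 -0.0334  0.099 ]
index_tab side 0.19 [254.1, 214.8] [0.5004 0.1293 0.099 ]
```

View pics/d.png

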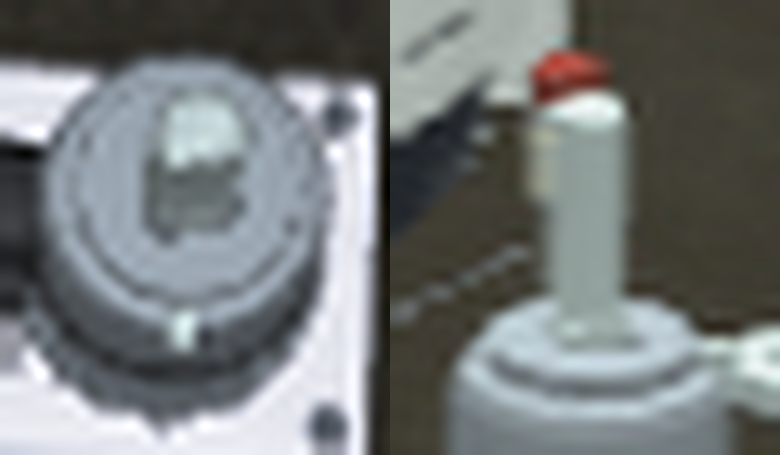

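The slanted flat edge in the left crop, (168,168) to (245,150), suggests about 0.2 rad remains. The collar's 43 mm also read 41, so the width has an offset. I'll set the collar back and feel the shaft again.

Request:
play_rows --moves '[{"tx":0,"ty":0,"tz":0.12,"ax":0,"ay":0,"az":0,"hand":-1},{"tx":0,"ty":0,"tz":0.12,"ax":0,"ay":0,"az":0,"hand":-1},{"tx":0,"ty":0,"tz":0.12,"ax":0,"ay":0,"az":0,"hand":-1},{"tx":0,"ty":0,"tz":0.12,"ax":0,"ay":0,"az":0,"hand":-1},{"tx":0,"ty":0,"tz":0.09,"ax":0,"ay":0,"az":0,"hand":-1},{"tx":0,"ty":0,"tz":0.04,"ax":0,"ay":0,"az":0,"hand":-1},{"tx":0,"ty":0,"tz":0.015,"ax":0,"ay":0,"az":0,"hand":-1},{"tx":0,"ty":0,"tz":0,"ax":0,"ay":0,"az":0,"hand":-1},{"tx":0,"ty":0,"tz":0,"ax":0,"ay":0,"az":0,"hand":-1}]'

```text
time: 14.5
tool_pos: [0.4318, 0.3392, 0.0226]
ee_rot: [-3.141, -0.001, -3.064]
force: [-0.6, 0.1, -0.3]
gripper_width: 0.0409
grip_force: 63.0
```

Request:
play_rows --moves '[{"tx":0,"ty":0,"tz":0,"ax":0,"ay":0,"az":0,"hand":0.2},{"tx":0,"ty":0,"tz":0,"ax":0,"ay":0,"az":0,"hand":0.4},{"tx":0,"ty":0,"tz":0,"ax":0,"ay":0,"az":0,"hand":0.6},{"tx":0,"ty":0,"tz":0,"ax":0,"ay":0,"az":0,"hand":0.6},{"tx":0,"ty":0,"tz":0,"ax":0,"ay":0,"az":0,"hand":0.6},{"tx":0,"ty":0,"tz":-0.12,"ax":0,"ay":0,"az":0,"hand":0.6},{"tx":0,"ty":0,"tz":-0.12,"ax":0,"ay":0,"az":0,"hand":0.6},{"tx":0,"ty":0,"tz":-0.12,"ax":0,"ay":0,"az":0,"hand":0.6},{"tx":0,"ty":0,"tz":-0.12,"ax":0,"ay":0,"az":0,"hand":0.6},{"tx":0,"ty":0,"tz":-0.1,"ax":0,"ay":0,"az":0,"hand":0.6}]'

```text
time: 15.33
tool_pos: [0.4321, 0.3395, 0.1996]
ee_rot: [3.141, 0.001, -3.064]
force: [1.0, 1.1, -0.4]
gripper_width: 0.0686
grip_force: 0.0
```

Run:
```python
from h import *
o=telemetry.get_obs(); print(o['tool_pos'])
plan((.5205,-.0353,.2),1.547+1.57,12,.2)
```

```text
[0.43213896 0.33954471 0.19964017]
max step mm 32.09321938477608 turn -0.10178697875215548
[{"tx": -0.0164, "ty": -0.1057, "tz": -0.0001, "ax": 0, "ay": 0, "az": 0.017, "hand": 0.2}, {"tx": -0.0173, "ty": -0.1056, "tz": -0.0001, "ax": 0, "ay": 0, "az": 0.017, "hand": 0.2}, {"tx": -0.0182, "ty": -0.1054, "tz": -0.0001, "ax": 0, "ay": 0, "az": 0.017, "hand": 0.2}, {"tx": -0.0191, "ty": -0.1053, "tz": -0.0001, "ax": 0, "ay": 0, "az": 0.017, "hand": 0.2}, {"tx": -0.02, "ty": -0.1051, "tz": -0.0001, "ax": 0, "ay": 0, "az": 0.017, "hand": 0.2}, {"tx": -0.0209, "ty": -0.1049, "tz": -0.0001, "ax": 0, "ay": 0, "az": 0.017, "hand": 0.2}, {"tx": -0.0218, "ty": -0.1047, "tz": -0.0001, "ax": 0, "ay": 0, "az": 0.017, "hand": 0.2}, {"tx": -0.0227, "ty": -0.1045, "tz": -0.0001, "ax": 0, "ay": 0, "az": 0.017, "hand": 0.2}, {"tx": -0.0236, "ty": -0.1043, "tz": -0.0001, "ax": 0, "ay": 0, "az": 0.017, "hand": 0.2}, {"tx": -0.0245, "ty": -0.1041, "tz": -0.0001, "ax": 0, "ay": 0, "az": 0.017, "hand": 0.2}, {"tx": -0.0253, "ty": -0.1039, "tz": -0.0001, "ax": 0, "ay": 0, "az": 0.017, "hand": 0.2}, {"tx": -0.0262, "ty": -0.1037, "tz": -0.0001, "ax": 0, "ay": 0, "az": 0.017, "hand": 0.2}]
```

Request:
play_rows --moves '[{"tx":-0.016,"ty":-0.106,"tz":0,"ax":0,"ay":0,"az":0.017,"hand":0.2},{"tx":-0.017,"ty":-0.106,"tz":0,"ax":0,"ay":0,"az":0.017,"hand":0.2},{"tx":-0.018,"ty":-0.105,"tz":0,"ax":0,"ay":0,"az":0.017,"hand":0.2},{"tx":-0.019,"ty":-0.105,"tz":0,"ax":0,"ay":0,"az":0.017,"hand":0.2},{"tx":-0.02,"ty":-0.105,"tz":0,"ax":0,"ay":0,"az":0.017,"hand":0.2},{"tx":-0.021,"ty":-0.105,"tz":0,"ax":0,"ay":0,"az":0.017,"hand":0.2},{"tx":-0.022,"ty":-0.105,"tz":0,"ax":0,"ay":0,"az":0.017,"hand":0.2},{"tx":-0.023,"ty":-0.104,"tz":0,"ax":0,"ay":0,"az":0.017,"hand":0.2},{"tx":-0.024,"ty":-0.104,"tz":0,"ax":0,"ay":0,"az":0.017,"hand":0.2},{"tx":-0.024,"ty":-0.104,"tz":0,"ax":0,"ay":0,"az":0.017,"hand":0.2},{"tx":-0.025,"ty":-0.104,"tz":0,"ax":0,"ay":0,"az":0.017,"hand":0.2},{"tx":-0.026,"ty":-0.104,"tz":0,"ax":0,"ay":0,"az":0.017,"hand":0.2}]'

```text
time: 16.33
tool_pos: [0.5201, -0.0369, 0.1971]
ee_rot: [-3.141, 0.0, 3.116]
force: [1.2, -0.1, 0.1]
gripper_width: 0.0511
grip_force: 0.0
```

Request:
play_rows --moves '[{"tx":0,"ty":0,"tz":0,"ax":0,"ay":0,"az":0,"hand":0.2},{"tx":0,"ty":0,"tz":0,"ax":0,"ay":0,"az":0,"hand":0.2},{"tx":0,"ty":0,"tz":0,"ax":0,"ay":0,"az":0,"hand":0.2}]'

```text
time: 16.58
tool_pos: [0.5198, -0.0353, 0.1968]
ee_rot: [3.141, -0.0, 3.116]
force: [0.6, 1.0, -0.3]
gripper_width: 0.051
grip_force: 0.0
```

Run:
```python
from h import *
o=telemetry.get_obs(); print(o['tool_pos'],o['ee_rot'])
plan((.5197,-.0353,.134),1.547+1.57,4,.2)
```

```text
[ 0.51980349 -0.03530584  0.19682071] [ 3.14138470e+00 -3.83828969e-04  3.11610538e+00]
max step mm 15.705197724874283 turn 0.0008946220409287164
[{"tx": 0.0001, "ty": 0.0, "tz": 0.0524, "ax": 0, "ay": 0, "az": -0.0004, "hand": 0.2}, {"tx": 0.0001, "ty": 0.0, "tz": 0.0524, "ax": 0, "ay": 0, "az": -0.0004, "hand": 0.2}, {"tx": 0.0001, "ty": 0.0, "tz": 0.0524, "ax": 0, "ay": 0, "az": -0.0004, "hand": 0.2}, {"tx": 0.0001, "ty": 0.0, "tz": 0.0524, "ax": 0, "ay": 0, "az": -0.0004, "hand": 0.2}]
```

Request:
play_rows --moves '[{"tx":0,"ty":0,"tz":0.052,"ax":0,"ay":0,"az":0,"hand":0.2},{"tx":0,"ty":0,"tz":0.052,"ax":0,"ay":0,"az":0,"hand":0.2},{"tx":0,"ty":0,"tz":0.052,"ax":0,"ay":0,"az":0,"hand":0.2},{"tx":0,"ty":0,"tz":0.052,"ax":0,"ay":0,"az":0,"hand":0},{"tx":0,"ty":0,"tz":0,"ax":0,"ay":0,"az":0,"hand":-0.3},{"tx":0,"ty":0,"tz":0,"ax":0,"ay":0,"az":0,"hand":-0.4},{"tx":0,"ty":0,"tz":0,"ax":0,"ay":0,"az":0,"hand":-0.5},{"tx":0,"ty":0,"tz":0,"ax":0,"ay":0,"az":0,"hand":-0.6},{"tx":0,"ty":0,"tz":0,"ax":0,"ay":0,"az":0,"hand":-1},{"tx":0,"ty":0,"tz":0,"ax":0,"ay":0,"az":0,"hand":-1},{"tx":0,"ty":0,"tz":0,"ax":0,"ay":0,"az":0,"hand":-1}]'

```text
time: 17.5
tool_pos: [0.5204, -0.0351, 0.1356]
ee_rot: [3.141, 0.001, 3.117]
force: [-1.8, 1.8, 6.6]
gripper_width: 0.0188
grip_force: 59.3
```

Request:
play_rows --moves '[{"tx":0,"ty":0,"tz":0,"ax":0,"ay":0,"az":0,"hand":0.2},{"tx":0,"ty":0,"tz":0,"ax":0,"ay":0,"az":0,"hand":0.3},{"tx":0,"ty":0,"tz":0,"ax":0,"ay":0,"az":0,"hand":0.3},{"tx":0,"ty":0,"tz":0,"ax":0,"ay":0,"az":0,"hand":0.3},{"tx":0,"ty":0,"tz":0,"ax":0,"ay":0,"az":0.236,"hand":0.3},{"tx":0,"ty":0,"tz":0,"ax":0,"ay":0,"az":0.236,"hand":0.3},{"tx":0,"ty":0,"tz":0,"ax":0,"ay":0,"az":0.236,"hand":0.3},{"tx":0,"ty":0,"tz":0,"ax":0,"ay":0,"az":0.236,"hand":0.3},{"tx":0,"ty":0,"tz":0,"ax":0,"ay":0,"az":0.236,"hand":0.3},{"tx":0,"ty":0,"tz":0,"ax":0,"ay":0,"az":0.236,"hand":0.3},{"tx":0,"ty":0,"tz":0,"ax":0,"ay":0,"az":0.236,"hand":0.3},{"tx":0,"ty":0,"tz":0,"ax":0,"ay":0,"az":0.236,"hand":0.3}]'

```text
time: 18.5
tool_pos: [0.52, -0.0354, 0.1344]
ee_rot: [-3.141, 0.0, 2.167]
force: [0.4, 0.4, 0.2]
gripper_width: 0.0556
grip_force: 0.0
```

Request:
play_rows --moves '[{"tx":0,"ty":0,"tz":0,"ax":0,"ay":0,"az":0.236,"hand":0.3},{"tx":0,"ty":0,"tz":0,"ax":0,"ay":0,"az":0.236,"hand":0.3},{"tx":0,"ty":0,"tz":0,"ax":0,"ay":0,"az":0.236,"hand":0.3},{"tx":0,"ty":0.003,"tz":0,"ax":0,"ay":0,"az":0.236,"hand":0},{"tx":0,"ty":0.003,"tz":0,"ax":0,"ay":0,"az":0,"hand":-0.3},{"tx":0,"ty":0,"tz":0,"ax":0,"ay":0,"az":0,"hand":-0.4},{"tx":0,"ty":0,"tz":0,"ax":0,"ay":0,"az":0,"hand":-0.5},{"tx":0,"ty":0,"tz":0,"ax":0,"ay":0,"az":0,"hand":-0.6},{"tx":0,"ty":0,"tz":0,"ax":0,"ay":0,"az":0,"hand":-1},{"tx":0,"ty":0,"tz":0,"ax":0,"ay":0,"az":0,"hand":-1},{"tx":0,"ty":0,"tz":0,"ax":0,"ay":0,"az":0,"hand":-1}]'

```text
time: 19.42
tool_pos: [0.5218, -0.035, 0.1346]
ee_rot: [3.141, 0.0, 1.702]
force: [-0.9, 0.4, 1.0]
gripper_width: 0.0153
grip_force: 58.5
```

The width is now 15.3 mm (16.5 less the 1.2 offset), so the pads are square on the flat. I'll turn the remaining 0.157 rad.

Request:
play_rows --moves '[{"tx":-0.0005,"ty":0,"tz":0,"ax":0,"ay":0,"az":0.157,"hand":-1},{"tx":-0.0005,"ty":0,"tz":0,"ax":0,"ay":0,"az":0.157,"hand":-1},{"tx":0,"ty":0,"tz":0,"ax":0,"ay":0,"az":0,"hand":-1},{"tx":0,"ty":0,"tz":0,"ax":0,"ay":0,"az":0,"hand":-1},{"tx":0,"ty":0,"tz":0,"ax":0,"ay":0,"az":0,"hand":-1},{"tx":0,"ty":0,"tz":0,"ax":0,"ay":0,"az":0,"hand":-1},{"tx":0,"ty":0,"tz":0,"ax":0,"ay":0,"az":0,"hand":-1}]'

```text
time: 20.0
tool_pos: [0.5218, -0.0353, 0.1346]
ee_rot: [3.142, 0.0, 1.545]
force: [-0.9, 1.5, 2.9]
gripper_width: 0.0158
grip_force: 58.8
```

Request:
play_rows --moves '[{"tx":0,"ty":0,"tz":0,"ax":0,"ay":0,"az":0,"hand":0},{"tx":0,"ty":0,"tz":0,"ax":0,"ay":0,"az":0,"hand":0.3},{"tx":0,"ty":0,"tz":0,"ax":0,"ay":0,"az":0,"hand":0.4},{"tx":0,"ty":0,"tz":0,"ax":0,"ay":0,"az":0,"hand":0.4},{"tx":0,"ty":0,"tz":-0.1,"ax":0,"ay":0,"az":0,"hand":0.4},{"tx":0,"ty":0,"tz":-0.1,"ax":0,"ay":0,"az":0,"hand":0.4},{"tx":0,"ty":0,"tz":-0.1,"ax":0,"ay":0,"az":0,"hand":0.6},{"tx":0,"ty":0,"tz":-0.1,"ax":0,"ay":0,"az":0,"hand":0.6}]'

```text
time: 20.67
tool_pos: [0.5215, -0.0353, 0.2558]
ee_rot: [-3.141, 0.0, 1.544]
force: [0.6, -0.6, 0.3]
gripper_width: 0.0681
grip_force: 0.0
```

Run:
```python
from h import *
o=telemetry.get_obs(); print(o['tool_pos'],o['ee_rot'])
plan((.432,.3393,.12),3.22,16,.6)
```

```text
[ 0.5214754  -0.03525953  0.25581369] [-3.14117483e+00  1.43532927e-04  1.54393292e+00]
max step mm 25.521593468773297 turn 1.6760670775155742
[{"tx": 0.0775, "ty": -0.0207, "tz": 0.0283, "ax": 0, "ay": 0, "az": -0.2095, "hand": 0.6}, {"tx": 0.0792, "ty": -0.0125, "tz": 0.0283, "ax": 0, "ay": 0, "az": -0.2095, "hand": 0.6}, {"tx": 0.0801, "ty": -0.0042, "tz": 0.0283, "ax": 0, "ay": 0, "az": -0.2095, "hand": 0.6}, {"tx": 0.0801, "ty": 0.0042, "tz": 0.0283, "ax": 0, "ay": 0, "az": -0.2095, "hand": 0.6}, {"tx": 0.0792, "ty": 0.0126, "tz": 0.0283, "ax": 0, "ay": 0, "az": -0.2095, "hand": 0.6}, {"tx": 0.0775, "ty": 0.0208, "tz": 0.0283, "ax": 0, "ay": 0, "az": -0.2095, "hand": 0.6}, {"tx": 0.0749, "ty": 0.0288, "tz": 0.0283, "ax": 0, "ay": 0, "az": -0.2095, "hand": 0.6}, {"tx": 0.0715, "ty": 0.0365, "tz": 0.0283, "ax": 0, "ay": 0, "az": -0.2095, "hand": 0.6}, {"tx": 0.0673, "ty": 0.0437, "tz": 0.0283, "ax": 0, "ay": 0, "az": -0.2095, "hand": 0.6}, {"tx": 0.0623, "ty": 0.0505, "tz": 0.0283, "ax": 0, "ay": 0, "az": -0.2095, "hand": 0.6}, {"tx": 0.0567, "ty": 0.0568, "tz": 0.0283, "ax": 0, "ay": 0, "az": -0.2095, "hand": 0.6}, {"tx": 0.0504, "ty": 0.0624, "tz": 0.0283, "ax": 0, "ay": 0, "az": -0.2095, "hand": 0.6}]
[{"tx": 0.0436, "ty": 0.0673, "tz": 0.0283, "ax": 0, "ay": 0, "az": -0.2095, "hand": 0.6}, {"tx": 0.0364, "ty": 0.0715, "tz": 0.0283, "ax": 0, "ay": 0, "az": -0.2095, "hand": 0.6}, {"tx": 0.0287, "ty": 0.0749, "tz": 0.0283, "ax": 0, "ay": 0, "az": -0.2095, "hand": 0.6}, {"tx": 0.0207, "ty": 0.0775, "tz": 0.0283, "ax": 0, "ay": 0, "az": -0.2095, "hand": 0.6}]
```

Request:
play_rows --moves '[{"tx":0.077,"ty":-0.021,"tz":0.02,"ax":0,"ay":0,"az":-0.209,"hand":0.6},{"tx":0.079,"ty":-0.012,"tz":0.02,"ax":0,"ay":0,"az":-0.209,"hand":0.6},{"tx":0.08,"ty":-0.004,"tz":0.02,"ax":0,"ay":0,"az":-0.209,"hand":0.6},{"tx":0.08,"ty":0.004,"tz":0.02,"ax":0,"ay":0,"az":-0.209,"hand":0.6},{"tx":0.079,"ty":0.012,"tz":0.02,"ax":0,"ay":0,"az":-0.209,"hand":0.6},{"tx":0.077,"ty":0.021,"tz":0.02,"ax":0,"ay":0,"az":-0.209,"hand":0.6},{"tx":0.075,"ty":0.029,"tz":0.02,"ax":0,"ay":0,"az":-0.209,"hand":0.6},{"tx":0.071,"ty":0.036,"tz":0.028,"ax":0,"ay":0,"az":-0.209,"hand":0.6},{"tx":0.067,"ty":0.044,"tz":0.028,"ax":0,"ay":0,"az":-0.209,"hand":0.6},{"tx":0.062,"ty":0.05,"tz":0.028,"ax":0,"ay":0,"az":-0.209,"hand":0.6},{"tx":0.057,"ty":0.057,"tz":0.028,"ax":0,"ay":0,"az":-0.209,"hand":0.6},{"tx":0.05,"ty":0.062,"tz":0.028,"ax":0,"ay":0,"az":-0.209,"hand":0.6}]'

```text
time: 21.67
tool_pos: [0.4549, 0.246, 0.1701]
ee_rot: [-3.142, 0.0, 2.803]
force: [0.7, -0.3, 0.3]
gripper_width: 0.0683
grip_force: 0.0
```

Request:
play_rows --moves '[{"tx":0.044,"ty":0.067,"tz":0.04,"ax":0,"ay":0,"az":-0.209,"hand":0.6},{"tx":0.036,"ty":0.071,"tz":0.04,"ax":0,"ay":0,"az":-0.209,"hand":0.6},{"tx":0.029,"ty":0.075,"tz":0.04,"ax":0,"ay":0,"az":-0.209,"hand":0.6},{"tx":0.021,"ty":0.077,"tz":0.04,"ax":0,"ay":0,"az":-0.209,"hand":0.6},{"tx":0,"ty":0,"tz":0,"ax":0,"ay":0,"az":0,"hand":0.6},{"tx":0,"ty":0,"tz":0,"ax":0,"ay":0,"az":0,"hand":0.6},{"tx":0,"ty":0,"tz":0,"ax":0,"ay":0,"az":0,"hand":0.6}]'

```text
time: 22.25
tool_pos: [0.433, 0.3379, 0.1226]
ee_rot: [-3.141, -0.0, -3.069]
force: [0.0, -1.0, -0.1]
gripper_width: 0.068
grip_force: 0.0
```

Run:
```python
from h import *
o=telemetry.get_obs(); print(o['tool_pos'],o['ee_rot'])
plan((.4318,.3393,.021),3.22,5,.6)
```

```text
[0.43297898 0.3378619  0.12258579] [-3.14100456e+00 -2.17755735e-04 -3.06876391e+00]
max step mm 20.320561504140887 turn 0.005578600204254158
[{"tx": 0.0007, "ty": 0.001, "tz": 0.0677, "ax": 0, "ay": 0, "az": -0.0022, "hand": 0.6}, {"tx": 0.0007, "ty": 0.001, "tz": 0.0677, "ax": 0, "ay": 0, "az": -0.0022, "hand": 0.6}, {"tx": 0.0007, "ty": 0.001, "tz": 0.0677, "ax": 0, "ay": 0, "az": -0.0022, "hand": 0.6}, {"tx": 0.0007, "ty": 0.001, "tz": 0.0677, "ax": 0, "ay": 0, "az": -0.0022, "hand": 0.6}, {"tx": 0.0007, "ty": 0.001, "tz": 0.0677, "ax": 0, "ay": 0, "az": -0.0022, "hand": 0.6}]
```

Grip the collar, lift it slightly, then rise.

Request:
play_rows --moves '[{"tx":0.001,"ty":0.001,"tz":0.068,"ax":0,"ay":0,"az":0,"hand":0.6},{"tx":0.001,"ty":0.001,"tz":0.068,"ax":0,"ay":0,"az":0,"hand":0.6},{"tx":0.001,"ty":0.001,"tz":0.068,"ax":0,"ay":0,"az":0,"hand":0.6},{"tx":0.001,"ty":0.001,"tz":0.068,"ax":0,"ay":0,"az":0,"hand":0.6},{"tx":0,"ty":0.001,"tz":0.067,"ax":0,"ay":0,"az":-0.01,"hand":0.6},{"tx":0,"ty":0,"tz":0,"ax":0,"ay":0,"az":0,"hand":0.6},{"tx":0,"ty":0,"tz":0,"ax":0,"ay":0,"az":0,"hand":0.3},{"tx":0,"ty":0,"tz":0,"ax":0,"ay":0,"az":0,"hand":0.1},{"tx":0,"ty":0,"tz":0,"ax":0,"ay":0,"az":0,"hand":-0.1},{"tx":0,"ty":0,"tz":0,"ax":0,"ay":0,"az":0,"hand":-1},{"tx":0,"ty":0,"tz":0,"ax":0,"ay":0,"az":0,"hand":-1},{"tx":0,"ty":0,"tz":0,"ax":0,"ay":0,"az":0,"hand":-1}]'

```text
time: 23.25
tool_pos: [0.4327, 0.3399, 0.0227]
ee_rot: [3.141, 0.003, -3.063]
force: [-0.4, -3.4, 7.3]
gripper_width: 0.0415
grip_force: 61.3
```

Request:
play_rows --moves '[{"tx":0,"ty":0,"tz":-0.05,"ax":0,"ay":0,"az":0,"hand":-1},{"tx":0,"ty":0,"tz":-0.12,"ax":0,"ay":0,"az":0,"hand":-1},{"tx":0,"ty":0,"tz":-0.12,"ax":0,"ay":0,"az":0,"hand":-1},{"tx":0,"ty":0,"tz":-0.12,"ax":0,"ay":0,"az":0,"hand":-1},{"tx":0,"ty":0,"tz":-0.12,"ax":0,"ay":0,"az":0,"hand":-1},{"tx":0,"ty":0,"tz":-0.1,"ax":0,"ay":0,"az":0,"hand":-1},{"tx":0,"ty":0,"tz":0,"ax":0,"ay":0,"az":0,"hand":-1}]'

```text
time: 23.83
tool_pos: [0.4339, 0.3413, 0.2174]
ee_rot: [3.136, 0.009, -3.063]
force: [0.4, -0.2, -0.7]
gripper_width: 0.0414
grip_force: 61.0
```

Run:
```python
from h import *
o=telemetry.get_obs(); print(o['tool_pos'],o['ee_rot'])
plan((.5200,-.0353,.21),np.pi-.026,12,-1)
a,_=vision.get_image('top'); b,_=vision.get_image('side')
def crop(im,x0,y0,x1,y1,s): return cv2.resize(im[y0:y1,x0:x1,::-1],None,fx=s,fy=s,interpolation=cv2.INTER_LANCZOS4)
cv2.imwrite('pics/e.png',np.hstack([crop(a,265,165,295,200,13),crop(b,245,190,305,260,6.5)]))
```

```text
[0.43390565 0.34125604 0.21738551] [ 3.13550221  0.0092702  -3.06280903]
max step mm 32.19528449647499 turn -0.10478362565432775
[{"tx": -0.0156, "ty": -0.1062, "tz": 0.0021, "ax": 0, "ay": 0, "az": 0.0175, "hand": -1}, {"tx": -0.0165, "ty": -0.106, "tz": 0.0021, "ax": 0, "ay": 0, "az": 0.0175, "hand": -1}, {"tx": -0.0175, "ty": -0.1059, "tz": 0.0021, "ax": 0, "ay": 0, "az": 0.0175, "hand": -1}, {"tx": -0.0184, "ty": -0.1057, "tz": 0.0021, "ax": 0, "ay": 0, "az": 0.0175, "hand": -1}, {"tx": -0.0193, "ty": -0.1055, "tz": 0.0021, "ax": 0, "ay": 0, "az": 0.0175, "hand": -1}, {"tx": -0.0202, "ty": -0.1054, "tz": 0.0021, "ax": 0, "ay": 0, "az": 0.0175, "hand": -1}, {"tx": -0.0211, "ty": -0.1052, "tz": 0.0021, "ax": 0, "ay": 0, "az": 0.0175, "hand": -1}, {"tx": -0.0221, "ty": -0.105, "tz": 0.0021, "ax": 0, "ay": 0, "az": 0.0175, "hand": -1}, {"tx": -0.023, "ty": -0.1048, "tz": 0.0021, "ax": 0, "ay": 0, "az": 0.0175, "hand": -1}, {"tx": -0.0239, "ty": -0.1046, "tz": 0.0021, "ax": 0, "ay": 0, "az": 0.0175, "hand": -1}, {"tx": -0.0248, "ty": -0.1044, "tz": 0.0021, "ax": 0, "ay": 0, "az": 0.0175, "hand": -1}, {"tx": -0.0257, "ty": -0.1042, "tz": 0.0021, "ax": 0, "ay": 0, "az": 0.0175, "hand": -1}]
```

View pics/e.png

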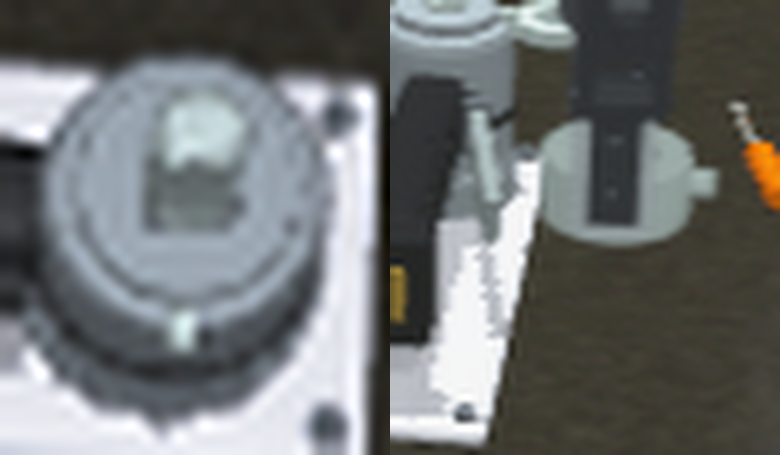

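The left crop shows the flat edge now level, (165,163) to (240,160), facing the tab. The right crop shows the collar held level with its screw out to the right at (706,182). Moving over the shaft.

Request:
play_rows --moves '[{"tx":-0.016,"ty":-0.106,"tz":0.002,"ax":0,"ay":0,"az":0.0175,"hand":-1},{"tx":-0.016,"ty":-0.106,"tz":0.002,"ax":0,"ay":0,"az":0.0175,"hand":-1},{"tx":-0.0175,"ty":-0.106,"tz":0.002,"ax":0,"ay":0,"az":0.0175,"hand":-1},{"tx":-0.018,"ty":-0.106,"tz":0.002,"ax":0,"ay":0,"az":0.0175,"hand":-1},{"tx":-0.019,"ty":-0.1055,"tz":0.002,"ax":0,"ay":0,"az":0.0175,"hand":-1},{"tx":-0.02,"ty":-0.105,"tz":0.002,"ax":0,"ay":0,"az":0.0175,"hand":-1},{"tx":-0.021,"ty":-0.105,"tz":0.002,"ax":0,"ay":0,"az":0.0175,"hand":-1},{"tx":-0.022,"ty":-0.105,"tz":0.002,"ax":0,"ay":0,"az":0.0175,"hand":-1},{"tx":-0.023,"ty":-0.105,"tz":0.002,"ax":0,"ay":0,"az":0.0175,"hand":-1},{"tx":-0.024,"ty":-0.1045,"tz":0.002,"ax":0,"ay":0,"az":0.0175,"hand":-1},{"tx":-0.025,"ty":-0.1045,"tz":0.002,"ax":0,"ay":0,"az":0.0175,"hand":-1},{"tx":-0.026,"ty":-0.104,"tz":0.002,"ax":0,"ay":0,"az":0.0175,"hand":-1}]'

```text
time: 24.93
tool_pos: [0.517, -0.0384, 0.2015]
ee_rot: [3.142, -0.002, 3.115]
force: [1.1, 0.2, -1.0]
gripper_width: 0.0412
grip_force: 61.0
```

Request:
play_rows --moves '[{"tx":0,"ty":0,"tz":0,"ax":0,"ay":0,"az":0,"hand":-1},{"tx":0,"ty":0,"tz":0,"ax":0,"ay":0,"az":0,"hand":-1},{"tx":0,"ty":0,"tz":0,"ax":0,"ay":0,"az":0,"hand":-1},{"tx":0,"ty":0,"tz":0,"ax":0,"ay":0,"az":0,"hand":-1}]'

```text
time: 25.27
tool_pos: [0.5172, -0.0361, 0.2021]
ee_rot: [3.141, -0.001, 3.117]
force: [0.1, -0.8, 0.7]
gripper_width: 0.0414
grip_force: 61.1
```

Run:
```python
from h import *
o=telemetry.get_obs(); print(o['tool_pos'],o['ee_rot'])
plan((.5205,-.0353,.18),np.pi-.026,1,-1)
b,_=vision.get_image('side')
cv2.imwrite('pics/f.png',cv2.resize(b[140:215,225:300,::-1],None,fx=7.5,fy=7.5,interpolation=cv2.INTER_LANCZOS4))
```

```text
[ 0.51715544 -0.03607473  0.20212112] [ 3.14143708e+00 -1.13060454e-03  3.11650959e+00]
max step mm 22.385934452517205 turn -0.0009169329255351855
[{"tx": -0.0111, "ty": 0.0029, "tz": 0.0737, "ax": 0, "ay": 0, "az": 0.0018, "hand": -1}]
```

View pics/f.png

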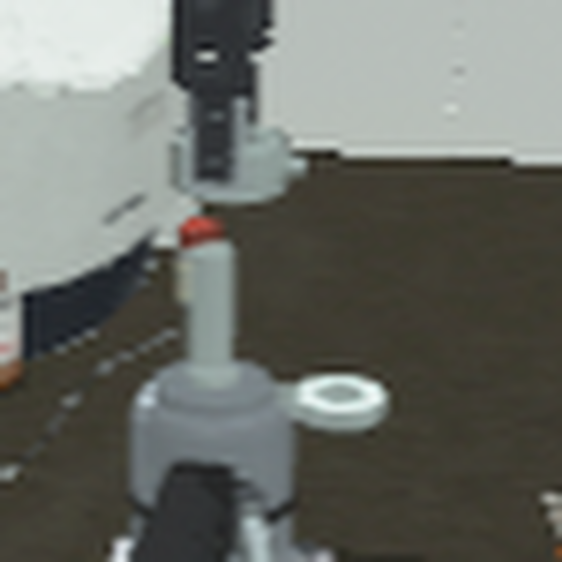

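The side crop shows the collar centred near column 230 and the shaft axis near 217, so the collar must go about 4 mm to +x. I'll shift it, then lower gently.

Request:
play_rows --moves '[{"tx":-0.014,"ty":0.003,"tz":0,"ax":0,"ay":0,"az":0,"hand":-1},{"tx":0,"ty":0,"tz":0.04,"ax":0,"ay":0,"az":0,"hand":-1},{"tx":0,"ty":0,"tz":0.04,"ax":0,"ay":0,"az":0,"hand":-1},{"tx":0,"ty":0,"tz":0.01,"ax":0,"ay":0,"az":0,"hand":-1},{"tx":0,"ty":0,"tz":0.01,"ax":0,"ay":0,"az":0,"hand":-1},{"tx":0,"ty":0,"tz":0,"ax":0,"ay":0,"az":0,"hand":-1},{"tx":0,"ty":0,"tz":0,"ax":0,"ay":0,"az":0,"hand":-1}]'

```text
time: 25.9
tool_pos: [0.5222, -0.0358, 0.173]
ee_rot: [-3.142, 0.0, 3.116]
force: [-0.4, -0.1, -0.1]
gripper_width: 0.0414
grip_force: 61.1
```

Request:
play_rows --moves '[{"tx":0,"ty":0,"tz":0.01,"ax":0,"ay":0,"az":0,"hand":-1},{"tx":0,"ty":0,"tz":0,"ax":0,"ay":0,"az":0,"hand":-1}]'

```text
time: 26.07
tool_pos: [0.522, -0.036, 0.1697]
ee_rot: [-3.141, 0.0, 3.116]
force: [-0.6, 1.0, -1.6]
gripper_width: 0.041
grip_force: 61.1
```

Request:
play_rows --moves '[{"tx":0,"ty":0.002,"tz":0.01,"ax":0,"ay":0,"az":0,"hand":-1},{"tx":0,"ty":0,"tz":0.01,"ax":0,"ay":0,"az":0,"hand":-1},{"tx":0,"ty":0,"tz":0,"ax":0,"ay":0,"az":0,"hand":-1}]'

```text
time: 26.32
tool_pos: [0.5217, -0.0354, 0.163]
ee_rot: [-3.142, -0.001, 3.116]
force: [0.7, -1.0, 0.2]
gripper_width: 0.0408
grip_force: 61.1
```

Request:
play_rows --moves '[{"tx":0,"ty":0,"tz":0.01,"ax":0,"ay":0,"az":0,"hand":-1},{"tx":0,"ty":0,"tz":0.01,"ax":0,"ay":0,"az":0,"hand":-1},{"tx":0,"ty":0,"tz":0,"ax":0,"ay":0,"az":0,"hand":-1}]'

```text
time: 26.57
tool_pos: [0.5216, -0.0354, 0.157]
ee_rot: [-3.142, -0.001, 3.116]
force: [-0.8, -0.8, -0.7]
gripper_width: 0.0408
grip_force: 61.1
```

Request:
play_rows --moves '[{"tx":0,"ty":0,"tz":0.012,"ax":0,"ay":0,"az":0,"hand":-1},{"tx":0,"ty":0,"tz":0.012,"ax":0,"ay":0,"az":0,"hand":-1},{"tx":0,"ty":0,"tz":0.012,"ax":0,"ay":0,"az":0,"hand":-1},{"tx":0,"ty":0,"tz":0,"ax":0,"ay":0,"az":0,"hand":-1}]'

```text
time: 26.9
tool_pos: [0.5215, -0.0354, 0.1459]
ee_rot: [-3.142, -0.001, 3.116]
force: [0.4, -0.3, -0.8]
gripper_width: 0.0406
grip_force: 61.1
```

Request:
play_rows --moves '[{"tx":0,"ty":0,"tz":0.015,"ax":0,"ay":0,"az":0,"hand":-1},{"tx":0,"ty":0,"tz":0.015,"ax":0,"ay":0,"az":0,"hand":-1},{"tx":0,"ty":0,"tz":0.012,"ax":0,"ay":0,"az":0,"hand":-1},{"tx":0,"ty":0,"tz":0,"ax":0,"ay":0,"az":0,"hand":-1},{"tx":0,"ty":0,"tz":0,"ax":0,"ay":0,"az":0,"hand":-1}]'

```text
time: 27.32
tool_pos: [0.5217, -0.0354, 0.1339]
ee_rot: [-3.141, -0.001, 3.116]
force: [-0.1, -0.0, -1.5]
gripper_width: 0.0409
grip_force: 61.1
```

Run:
```python
from h import *
np.set_printoptions(precision=4,suppress=True)
o=telemetry.get_obs(); print(o['tool_pos'],o['ee_rot'],o['force'],o['gripper_width'])
b,d=vision.get_image('side')
cv2.imwrite('pics/g.png',cv2.resize(b[160:210,230:290,::-1],None,fx=10,fy=10,interpolation=cv2.INTER_LANCZOS4))
for r in models.tip_of('set_screw','side')[:4]: print(r['conf'],r['point'],at_z('side',r['point'],.118))
```

```text
[ 0.5217 -0.0354  0.1339] [-3.1415 -0.0007  3.1158] [-0.1105 -0.0352 -1.5366] 0.04090306128388732
0.61 [261.2, 185.8] [ 0.4963 -0.0241  0.118 ]
0.61 [327.9, 324.7] [0.3492 0.5199 0.118 ]
0.57 [269.0, 338.8] [0.4338 0.558  0.118 ]
0.41 [260.4, 221.0] [0.4785 0.1985 0.118 ]
```

View pics/g.png

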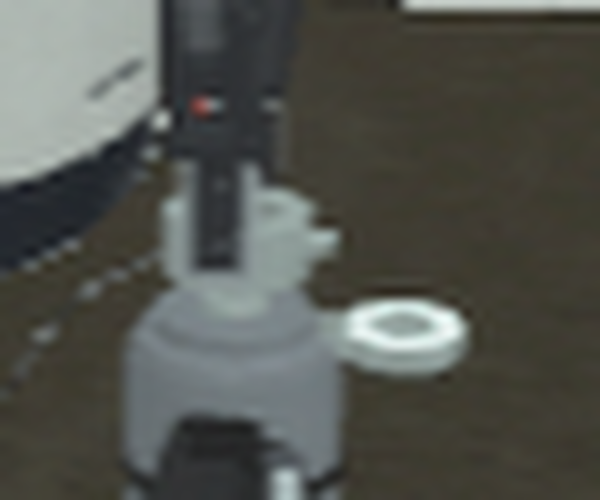

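The collar sits round the shaft, centred near column 238 above the housing at 235, with its screw at (328,240) on the tab side and about 11 mm clear. I'll lower it 3 mm and hand in.

Request:
play_rows --moves '[{"tx":0,"ty":0,"tz":0.005,"ax":0,"ay":0,"az":0,"hand":-1},{"tx":0,"ty":0,"tz":0.005,"ax":0,"ay":0,"az":0,"hand":-1},{"tx":0,"ty":0,"tz":0,"ax":0,"ay":0,"az":0,"hand":-1},{"tx":0,"ty":0,"tz":0,"ax":0,"ay":0,"az":0,"hand":-1},{"tx":0,"ty":0,"tz":0,"ax":0,"ay":0,"az":0,"hand":-1},{"tx":0,"ty":0,"tz":0,"ax":0,"ay":0,"az":0,"hand":-1}]'

```text
time: 27.92
tool_pos: [0.522, -0.0354, 0.1313]
ee_rot: [-3.142, 0.0, 3.116]
force: [0.1, 0.2, -1.2]
gripper_width: 0.0414
grip_force: 61.1
```

```bash
python3 -c "
from h import *
o=telemetry.get_obs(); print(o['tool_pos'],o['force'],o['qvel'])
if abs(o['force']).max()<8: print(robot.hand_in())"
```

```text
[ 0.52198301 -0.03541653  0.13127281] [ 0.05873359  0.24334992 -1.16963866] [ 2.28084122e-05 -1.55932348e-03  1.84419831e-03 -1.41006570e-03
 -5.38573675e-04  1.25277435e-03]
the job is handed in; nothing more can be done
None
```

I handed the job in at about 28 s of the 64 s allowed, with no pass/fail result returned: the trigger was squeezed and released, the shaft flat turned to face the tab, and the set-screw collar is held round the shaft, screw over the flat, about 8–9 mm above the housing by tool height.

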